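Hang the glue pots to dry

ROBOT

A 6-joint arm with a two-finger parallel gripper is mounted at the origin on the work surface. World frame = base frame: x ahead of the robot, y to its left, z up, the work surface at z = 0. Lengths are in m, angles in rad, forces in N, time in s.
With the tool pointing down it reaches from about 0.3 to 0.775 m from the base axis. Payload 14.6 kg.
Tool frame: the origin (TCP) lies at the very end of the fingers, on their centre line; the grasp point (between the pads) lies 19 mm behind it; z points along the fingers, y is the line along which they close (so a half turn about z gives the same grasp; the last joint's range is limited). The gripper opens to 94 mm and grips with 3 to 60 N. Pads are 16 mm wide; open, the fingers measure 119 mm over their backs; the gripper's body (75 mm by 177 mm) begins 78 mm behind the grasp point.
Start: joints at [-1.335, 0.3, 1.521, -0, 1.321, -0.067], TCP at [0.164, -0.525, 0.205] pointing down, gripper open.
Joint ranges: [-3.03, 3.03], [-0.79, 2.21], [0.23, 2.52], [-1.04, 4.18], [0, 3.07], [-2.55, 2.55]. Speed limits (rad/s): [2.22, 2.22, 2.57, 3.14, 3.14, 3.14].

INTERFACE

Orientations are given as [roll, pitch, yaw] about the fixed x, y, z axes, in that order (R = Rz(yaw) Ry(pitch) Rx(roll)).
In Python, from station import ctrl, cams gives the robot as it stands. The module is installed in compiled form; this text tells all that it offers.
- The arm moves only by the tool arm_command, never from a script. Its argument "plan" is a list that holds one entry, the list of rows, each a list of 7 numbers: the shift along the tool's x, y, z in parts of the range, where 1.0 means 60 cm, then the turn, a rotation vector about the tool's x, y, z in shares of 90 degrees (1.0 is 90 degrees), then the closure, from -1 (fully open) to 1 (shut). A call has 1 to 12 rows; each row is the pose to reach, as a shift and turn from the pose commanded when the call began, along the tool's axes at that moment; what a row does not reach only later rows make up. A row lasts 1/10 s, in which the tool goes at most 50 mm and 8.59 degrees, less where a joint would pass 70% of its speed; a pose out of reach is approached as far as the arm can. A call with a gripper value outside its range is refused whole. The fingers move at their own pace and stop on an object; "squeeze" is the grip in N (left out, the last holds). Time passes only in rows, so rows that repeat a pose let the fingers close. It gives the time, the measured TCP pose, the force, the opening and the grip force at its end, in the units of the state.
- ctrl.get_obs(): the state, without advancing time (a new reading comes with each control period).
- cams.camera(name): name is "scene" or "top" or "wrist"; returns (picture, depth): 480x640x3 uint8, blue, green, red; 480x640 float32, m along the optical axis (not along the pixel's ray), 0 where there is no reading.
- cams.camera_info(name): a dict with "fx", "fy", "cx", "cy" (pixels), "dist_coeffs" ([k1, k2, p1, p2, k3] as OpenCV has them; the pictures are not rectified), "world_to_cam" (4x4, takes a point from world to camera coordinates). Camera axes: x right, y down, z forward; pixel columns grow to the right and rows downward; lengths in m; the calibration is good to about 2 mm. A picture is of the moment at which its call begins: read the wrist's pose just before it. camera_info takes no time and is no camera call; for the wrist camera it gives the pose at the moment of the call.
- ctrl.hand_in(): hands the job in; it is judged then, once.
The state is a dict: "time_s": time; "qpos": joint angles; "joint_vel": joint speeds; "tau": joint torques, N m; "ee_pos": TCP position; "eef_rot": TCP orientation; "force": force on the tool from outside, world axes, zero at the start; "moment": the same for the moment, N m; "grip_width": finger opening in m; "grip_force": force on a finger pad.
Only numpy, scipy, OpenCV 4.12 (cv2) and the standard library are available. Lean on these libraries where they do the work, as an engineer would, in place of code of your own. Each camera call takes 0.05 s, during which the arm holds its last target. There are 200 camera calls.

TASK

The glue pots have been washed: hang every one of them upside down on a drying peg of its own, and only then push the blower's lever fully over, away from you, to start the drying air. The porcelain is eggshell-thin, so hold the pots gently, never gripping one with more than 12 N, and leave the other things on the bench where they are.

Things in the scene. Friction and masses are not known exactly. Their poses are not given: they have to be found in the camera images.
- pot0: thin white porcelain glue pot, may be absent: square, open-topped, 50 x 50 x 85 mm, walls 3 mm, floor 4 mm, 75 to 140 g. Origin: centre of its closed underside; z runs along the pot, out of the mouth; x, y square to its flat sides. Starts lying on one side, mouth roughly away from the robot. Cracks if both fingers' forces on it sum to over 24 N (12 N grip); a 7 N grip holds it
- pot0_in (a point): centre of pot0's inner floor, 4 mm along z from its origin; axes as the pot's
- pot1: thin white porcelain glue pot, may be absent: square, open-topped, 50 x 50 x 85 mm, walls 3 mm, floor 4 mm, 75 to 140 g. Origin: centre of its closed underside; z runs along the pot, out of the mouth; x, y square to its flat sides. Starts lying on one side, mouth roughly away from the robot. Cracks if both fingers' forces on it sum to over 24 N (12 N grip); a 7 N grip holds it
- pot1_in (a point): centre of pot1's inner floor, 4 mm along z from its origin; axes as the pot's
- pot2: thin white porcelain glue pot, may be absent: square, open-topped, 50 x 50 x 85 mm, walls 3 mm, floor 4 mm, 75 to 140 g. Origin: centre of its closed underside; z runs along the pot, out of the mouth; x, y square to its flat sides. Starts lying on one side, mouth roughly away from the robot. Cracks if both fingers' forces on it sum to over 24 N (12 N grip); a 7 N grip holds it
- pot2_in (a point): centre of pot2's inner floor, 4 mm along z from its origin; axes as the pot's
- pot3: thin white porcelain glue pot, may be absent: square, open-topped, 50 x 50 x 85 mm, walls 3 mm, floor 4 mm, 75 to 140 g. Origin: centre of its closed underside; z runs along the pot, out of the mouth; x, y square to its flat sides. Starts lying on one side, mouth roughly away from the robot. Cracks if both fingers' forces on it sum to over 24 N (12 N grip); a 7 N grip holds it
- pot3_in (a point): centre of pot3's inner floor, 4 mm along z from its origin; axes as the pot's
- rack: warm-air drying rack, fixed: wooden tray 130 mm (x) by 410 mm (y), 8 mm thick, with four upright pegs in a row along y, 100 mm apart; a grey blower housing, 75 mm high, runs along its +x side, its face 65 mm from the peg row; the -x side, toward the robot, is open. Origin: underside of the tray, midway along the peg row; z up
- peg0_top (a point): centre of the flat top of peg 0, a wooden drying peg 25 mm across, its top 100 mm above the table; pegs 0 to 3 run in the rack's +y direction. A pot hung on it rests with its inner floor on the peg's top, its rim about 11 mm clear of the tray
- peg1_top (a point): centre of the flat top of peg 1, a wooden drying peg 25 mm across, its top 100 mm above the table; pegs 0 to 3 run in the rack's +y direction. A pot hung on it rests with its inner floor on the peg's top, its rim about 11 mm clear of the tray
- peg2_top (a point): centre of the flat top of peg 2, a wooden drying peg 25 mm across, its top 100 mm above the table; pegs 0 to 3 run in the rack's +y direction. A pot hung on it rests with its inner floor on the peg's top, its rim about 11 mm clear of the tray
- peg3_top (a point): centre of the flat top of peg 3, a wooden drying peg 25 mm across, its top 100 mm above the table; pegs 0 to 3 run in the rack's +y direction. A pot hung on it rests with its inner floor on the peg's top, its rim about 11 mm clear of the tray
- lever (a joint): the blower's toggle lever, rad: about 0 to 0.15 is off, leaning back toward the robot; 1.0 is fully over, on; it stays where it is left, with light friction
- lever_tip (a point): tip of the black lever, on a small grey switch box between the robot and the rack; centre of its 26 mm ball, 95 mm above the table when off. Swings in the switch box's +x direction about a level hinge 60 mm from the tip and 42 mm above the table, right over the box's centre
- switch: grey switch box that carries the lever, fixed, 70 x 60 x 20 mm, origin at the centre of its underside; its +x axis points away from the robot and is the way the lever is pushed
- spool: bystander: small wooden thread spool, 38 mm wide, 28 mm high, standing among the pots; origin at its underside
- twine0: bystander: ball of twine 84 mm wide, 74 mm high; origin at its underside
- twine1: bystander: ball of twine 84 mm wide, 74 mm high; origin at its underside
- awls: bystander: wooden block 50 x 130 mm holding three upright awls, 140 mm high; origin at its underside
- mallet: bystander: hammer lying on the bench; origin at its underside
- trysquare: bystander: try square lying flat, blade 170 mm; origin at its underside
- brushes: bystander: metal beaker 68 mm wide with brushes, 200 mm high; origin at its underside

How it is judged:
On the way, in this order (a step that is already met when the one before it is completed fails the run):
1. every pot hangs upside down on a peg of its own, let go (((horizontal distance between peg0_top and pot0_in below 0.022 m and z of pot0_in in the frame of peg0_top between -0.012 and 0.012 m and angle between pot0's own z axis and vertical above 2.7 rad) or (horizontal distance between peg1_top and pot0_in below 0.022 m and z of pot0_in in the frame of peg1_top between -0.012 and 0.012 m and angle between pot0's own z axis and vertical above 2.7 rad) or (horizontal distance between peg2_top and pot0_in below 0.022 m and z of pot0_in in the frame of peg2_top between -0.012 and 0.012 m and angle between pot0's own z axis and vertical above 2.7 rad) or (horizontal distance between peg3_top and pot0_in below 0.022 m and z of pot0_in in the frame of peg3_top between -0.012 and 0.012 m and angle between pot0's own z axis and vertical above 2.7 rad)) and ((horizontal distance between peg0_top and pot1_in below 0.022 m and z of pot1_in in the frame of peg0_top between -0.012 and 0.012 m and angle between pot1's own z axis and vertical above 2.7 rad) or (horizontal distance between peg1_top and pot1_in below 0.022 m and z of pot1_in in the frame of peg1_top between -0.012 and 0.012 m and angle between pot1's own z axis and vertical above 2.7 rad) or (horizontal distance between peg2_top and pot1_in below 0.022 m and z of pot1_in in the frame of peg2_top between -0.012 and 0.012 m and angle between pot1's own z axis and vertical above 2.7 rad) or (horizontal distance between peg3_top and pot1_in below 0.022 m and z of pot1_in in the frame of peg3_top between -0.012 and 0.012 m and angle between pot1's own z axis and vertical above 2.7 rad)) and ((horizontal distance between peg0_top and pot2_in below 0.022 m and z of pot2_in in the frame of peg0_top between -0.012 and 0.012 m and angle between pot2's own z axis and vertical above 2.7 rad) or (horizontal distance between peg1_top and pot2_in below 0.022 m and z of pot2_in in the frame of peg1_top between -0.012 and 0.012 m and angle between pot2's own z axis and vertical above 2.7 rad) or (horizontal distance between peg2_top and pot2_in below 0.022 m and z of pot2_in in the frame of peg2_top between -0.012 and 0.012 m and angle between pot2's own z axis and vertical above 2.7 rad) or (horizontal distance between peg3_top and pot2_in below 0.022 m and z of pot2_in in the frame of peg3_top between -0.012 and 0.012 m and angle between pot2's own z axis and vertical above 2.7 rad)) and ((horizontal distance between peg0_top and pot3_in below 0.022 m and z of pot3_in in the frame of peg0_top between -0.012 and 0.012 m and angle between pot3's own z axis and vertical above 2.7 rad) or (horizontal distance between peg1_top and pot3_in below 0.022 m and z of pot3_in in the frame of peg1_top between -0.012 and 0.012 m and angle between pot3's own z axis and vertical above 2.7 rad) or (horizontal distance between peg2_top and pot3_in below 0.022 m and z of pot3_in in the frame of peg2_top between -0.012 and 0.012 m and angle between pot3's own z axis and vertical above 2.7 rad) or (horizontal distance between peg3_top and pot3_in below 0.022 m and z of pot3_in in the frame of peg3_top between -0.012 and 0.012 m and angle between pot3's own z axis and vertical above 2.7 rad)) and linear speed of each of pot0, pot1, pot2, pot3 below 0.02 m/s and contact force between the fingers and pot0 below 0.2 N and contact force between the fingers and pot1 below 0.2 N and contact force between the fingers and pot2 below 0.2 N and contact force between the fingers and pot3 below 0.2 N), for 0.2 s.
2. then the blower's lever is pushed fully over (value of joint lever above 0.85 rad), for 0.1 s.
At the end, for the whole second after the job is handed in: every pot present hangs upside down (within 0.44 rad) at rest on a peg of its own, its inner floor within 12 mm of the peg's top in height and 22 mm sideways; the lever stands beyond 0.85 rad (((horizontal distance between peg0_top and pot0_in below 0.022 m and z of pot0_in in the frame of peg0_top between -0.012 and 0.012 m and angle between pot0's own z axis and vertical above 2.7 rad) or (horizontal distance between peg1_top and pot0_in below 0.022 m and z of pot0_in in the frame of peg1_top between -0.012 and 0.012 m and angle between pot0's own z axis and vertical above 2.7 rad) or (horizontal distance between peg2_top and pot0_in below 0.022 m and z of pot0_in in the frame of peg2_top between -0.012 and 0.012 m and angle between pot0's own z axis and vertical above 2.7 rad) or (horizontal distance between peg3_top and pot0_in below 0.022 m and z of pot0_in in the frame of peg3_top between -0.012 and 0.012 m and angle between pot0's own z axis and vertical above 2.7 rad)) and ((horizontal distance between peg0_top and pot1_in below 0.022 m and z of pot1_in in the frame of peg0_top between -0.012 and 0.012 m and angle between pot1's own z axis and vertical above 2.7 rad) or (horizontal distance between peg1_top and pot1_in below 0.022 m and z of pot1_in in the frame of peg1_top between -0.012 and 0.012 m and angle between pot1's own z axis and vertical above 2.7 rad) or (horizontal distance between peg2_top and pot1_in below 0.022 m and z of pot1_in in the frame of peg2_top between -0.012 and 0.012 m and angle between pot1's own z axis and vertical above 2.7 rad) or (horizontal distance between peg3_top and pot1_in below 0.022 m and z of pot1_in in the frame of peg3_top between -0.012 and 0.012 m and angle between pot1's own z axis and vertical above 2.7 rad)) and ((horizontal distance between peg0_top and pot2_in below 0.022 m and z of pot2_in in the frame of peg0_top between -0.012 and 0.012 m and angle between pot2's own z axis and vertical above 2.7 rad) or (horizontal distance between peg1_top and pot2_in below 0.022 m and z of pot2_in in the frame of peg1_top between -0.012 and 0.012 m and angle between pot2's own z axis and vertical above 2.7 rad) or (horizontal distance between peg2_top and pot2_in below 0.022 m and z of pot2_in in the frame of peg2_top between -0.012 and 0.012 m and angle between pot2's own z axis and vertical above 2.7 rad) or (horizontal distance between peg3_top and pot2_in below 0.022 m and z of pot2_in in the frame of peg3_top between -0.012 and 0.012 m and angle between pot2's own z axis and vertical above 2.7 rad)) and ((horizontal distance between peg0_top and pot3_in below 0.022 m and z of pot3_in in the frame of peg0_top between -0.012 and 0.012 m and angle between pot3's own z axis and vertical above 2.7 rad) or (horizontal distance between peg1_top and pot3_in below 0.022 m and z of pot3_in in the frame of peg1_top between -0.012 and 0.012 m and angle between pot3's own z axis and vertical above 2.7 rad) or (horizontal distance between peg2_top and pot3_in below 0.022 m and z of pot3_in in the frame of peg2_top between -0.012 and 0.012 m and angle between pot3's own z axis and vertical above 2.7 rad) or (horizontal distance between peg3_top and pot3_in below 0.022 m and z of pot3_in in the frame of peg3_top between -0.012 and 0.012 m and angle between pot3's own z axis and vertical above 2.7 rad)) and linear speed of each of pot0, pot1, pot2, pot3 below 0.02 m/s and value of joint lever above 0.85 rad); the robot touches nothing.
It fails at once if a pot is gripped with more than 12 N (the forces of both fingers on it add up to over 24 N) (contact force between the fingers and pot0 above 24 N or contact force between the fingers and pot1 above 24 N or contact force between the fingers and pot2 above 24 N or contact force between the fingers and pot3 above 24 N).
It fails at once if one of the other things on the bench is moved by more than 50 mm (distance of any of spool, twine0, twine1, awls, mallet, trysquare, brushes from where it was at the start of the episode above 0.05 m).
Of pot0, pot1, pot2, pot3 only 3 to 4 are there at a start; the rules pass over those that are not, and their reading is None.
At some moment in a run one of pot0, pot1, pot2, pot3 may be knocked a few centimetres aside while the robot is not near it.
It also fails if it takes over 210 s, if anything falls off the work surface, if the arm or the gripper's body presses on something with over 40 N, if the wrist force passes 120 N, or if a joint passes its speed limit or range.

## Working session

There is one attempt and no reset: what is moved stays moved. The work goes in short steps, Python scripts to look and compute and a tool call to move; the robot and the scene stay as the last step left them, time stands still between calls to the robot, and variables do not carry over. Pictures are saved under pics/ and viewed, at most 14 in all, crops included, and the job is handed in when it is done.

Besides the shell and the picture viewer there is one more tool, called after "Call:" by a JSON object that holds its "api" and its "payload", one argument or row to a line. arm_command: Moves the arm, as the interface text tells. Its arguments: {"type":"object","properties":{"plan":{"type":"array"},"squeeze":{"type":"number"}},"required":["plan"]}

```bash
mkdir -p pics; ls
cat > h.py <<'E'
import numpy as np, cv2
from station import ctrl, cams
from scipy.spatial.transform import Rotation as R
def snap(n):
    i=cams.camera_info(n); p,d=cams.camera(n); return p,d,i
def unproj(i,d,uv):
    K=np.array([[i['fx'],0,i['cx']],[0,i['fy'],i['cy']],[0,0,1]]); uv=np.array(uv,float).reshape(-1,1,2)
    n=cv2.undistortPoints(uv,K,np.array(i['dist_coeffs']))[:,0]
    z=np.array([d[int(v),int(u)] for u,v in uv[:,0]])
    c=np.c_[n*z[:,None],z,np.ones(len(z))]
    return (np.linalg.inv(np.array(i['world_to_cam']))@c.T).T[:,:3]
def cloud(i,d):
    v,u=np.mgrid[0:480,0:640]; P=unproj(i,d,np.c_[u.ravel(),v.ravel()]).reshape(480,640,3)
    P[d==0]=np.nan; return P
def obs():
    o=ctrl.get_obs(); print({k:np.round(o[k],4).tolist() for k in ['time_s','qpos','ee_pos','eef_rot','force','grip_width','grip_force']}); return o
E
python3 - <<'E'
from h import *
obs()
for n in ['top','scene']:
    p,d,i=snap(n); cv2.imwrite(f'pics/{n}0.png',p); np.savez(f'{n}0.npz',p=p,d=d,P=cloud(i,d)); print(n,np.round(np.linalg.inv(i['world_to_cam']),3).tolist(),i['fx'])
E
```

```text
pics
{'time_s': 0.0, 'qpos': [-1.3346, 0.3005, 1.5216, -0.0, 1.3207, -0.0666], 'ee_pos': [0.1639, -0.5247, 0.2049], 'eef_rot': [-3.1404, -0.0001, 0.3028], 'force': [0.5488, 0.3022, 0.3099], 'grip_width': 0.0941, 'grip_force': 0.0}
top [[-0.018, -0.998, 0.057, 0.507], [-1.0, 0.018, -0.003, -0.007], [0.002, -0.057, -0.998, 1.423], [0.0, 0.0, 0.0, 1.0]] 491.553746431086
scene [[0.542, 0.655, -0.526, 1.215], [0.84, -0.422, 0.34, -0.417], [0.001, -0.627, -0.779, 1.025], [0.0, 0.0, 0.0, 1.0]] 484.3404900083047
```

View pics/top0.png

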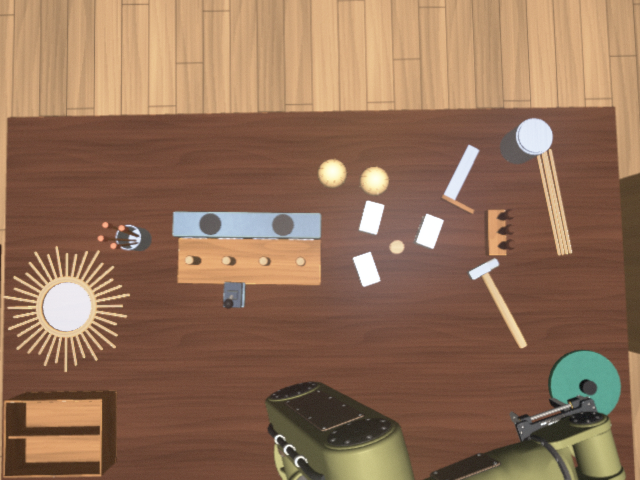

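View pics/scene0.png

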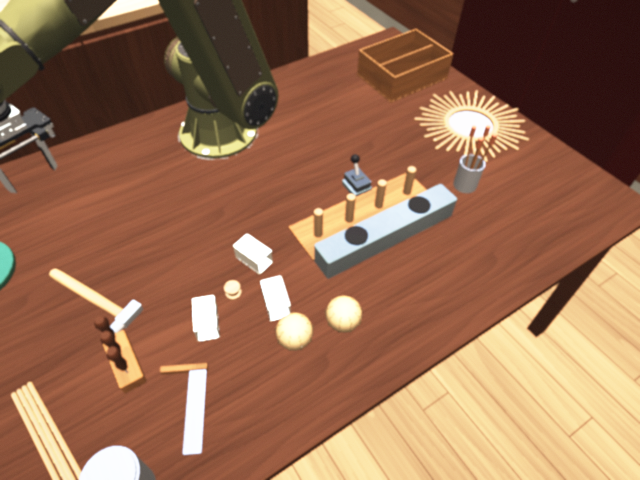

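The top view shows three pots at about (372,217), (429,231) and (367,269), with the spool at (397,247). The pegs lie in row ~260 at columns 190–300, and the lever tip is at (229,303). I see no fourth pot in either picture.

```bash
cat >> h.py <<'E'
def pots(p,P):
    m=(p.min(2)>150)&(np.ptp(p.astype(int),axis=2)<40)&(P[...,2]>.035)&(P[...,2]<.07)&(P[...,0]>.35)&(P[...,0]<.8)&(P[...,1]<.05)&(P[...,1]>-.42)
    n,l,s,c=cv2.connectedComponentsWithStats(m.astype(np.uint8))
    for k in range(1,n):
        if s[k,4]<150: continue
        q=P[l==k]; (cx,cy),(w,h),a=cv2.minAreaRect((q[:,:2]*1000).astype(np.float32))
        if w<h: a+=90
        a=(a+90)%180-90
        t=np.radians(a); L=max(w,h)
        print('pot px',c[k].round(0),'ctr',round(cx),round(cy),'LxW',round(L),round(min(w,h)),'yaw',round(t,3),'base',np.round([cx-42.5*np.cos(t),cy-42.5*np.sin(t)]),'z',np.round(np.median(q[:,2])*1000))
E
python3 - <<'E'
from h import *
for n in ['top','scene']:
    f=np.load(n+'0.npz'); print(n); pots(f['p'],f['P'])
P=np.load('top0.npz')['P']
m=(P[...,2]>.093)&(P[...,2]<.108)&(P[...,0]>.45)&(P[...,0]<.75)&(P[...,1]>-.05)&(P[...,1]<.45)
n,l,s,c=cv2.connectedComponentsWithStats(m.astype(np.uint8))
for k in range(1,n):
    if s[k,4]>5: q=P[l==k]; print('peg?',c[k].round(),s[k,4],((q.max(0)+q.min(0))*500).round(1),q.mean(0).round(4))
# switch box
for uv in [(229,303),(234,292),(397,247),(375,180),(333,173),(210,224),(235,262),(245,284),(225,282),(244,305)]: print(uv,P[uv[1],uv[0]].round(3))
E
```

```text
top
pot px [371. 217.] ctr 655 -164 LxW 85 50 yaw -0.28 base [ 614. -152.] z 50.0
pot px [429. 231.] ctr 613 -326 LxW 86 51 yaw -0.386 base [ 574. -310.] z 50.0
pot px [366. 269.] ctr 510 -146 LxW 85 50 yaw 0.304 base [ 470. -159.] z 50.0
scene
pot px [251. 249.] ctr 513 -146 LxW 87 53 yaw 0.318 base [ 473. -160.] z 50.0
pot px [274. 293.] ctr 657 -164 LxW 88 50 yaw -0.274 base [ 616. -152.] z 51.0
pot px [204. 313.] ctr 616 -325 LxW 87 50 yaw -0.378 base [ 576. -310.] z 51.0
pot px [296. 330.] ctr 766 -175 LxW 54 49 yaw 1.393 base [ 759. -217.] z 67.0
peg? [189. 259.] 66 [543.4 333.4  99.5] [0.5434 0.3334 0.0994]
peg? [226. 260.] 71 [540.2 236.5  99.4] [0.5404 0.2357 0.0989]
peg? [263. 260.] 64 [538.5 136.6  99.5] [0.5375 0.1358 0.0987]
peg? [300. 261.] 64 [534.2  36.8  99.8] [0.5341 0.0366 0.0991]
(229, 303) [0.425 0.226 0.106]
(234, 292) [0.452 0.222 0.05 ]
(397, 247) [ 0.57  -0.239  0.029]
(375, 180) [ 0.755 -0.175  0.072]
(333, 173) [ 0.777 -0.059  0.072]
(210, 224) [0.64  0.281 0.079]
(235, 262) [0.536 0.225 0.012]
(245, 284) [0.473 0.198 0.001]
(225, 282) [0.48  0.248 0.044]
(244, 305) [0.413 0.201 0.006]
```

```bash
python3 -c "
import cv2
p=cv2.imread('pics/top0.png');cv2.imwrite('pics/c1.png',cv2.resize(p[190:320,165:325],None,fx=5,fy=4.6,interpolation=2))"
```

```text
(no output)
```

View pics/c1.png

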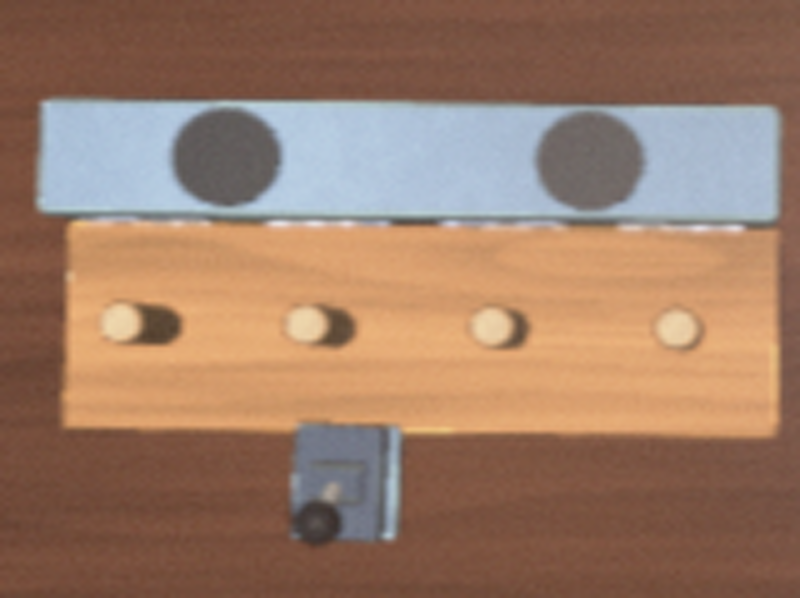

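```bash
cat >> h.py <<'E'
def pose(psi,th):  # heading psi, pitch th deg from up; tool x in the vertical plane, y horizontal
    th=np.radians(th); z=np.array([np.sin(th)*np.cos(psi),np.sin(th)*np.sin(psi),np.cos(th)]); y=np.array([np.sin(psi),-np.cos(psi),0])
    return np.c_[np.cross(y,z),y,z]
def tcp_from_grasp(g,psi,th): return np.array(g)+.019*pose(psi,th)[:,2]
def delta(p,Rt,o=None):
    o=o or ctrl.get_obs(); R0=R.from_euler('xyz',o['eef_rot']).as_matrix()
    s=R0.T@(np.array(p)-o['ee_pos'])*1000; r=R.from_matrix(R0.T@Rt).as_rotvec()
    print('d',s.round(1).tolist(),r.round(4).tolist(),'rows>=',round(max(np.linalg.norm(s)/50,np.linalg.norm(r)/.1499),1))
E
python3 -c "
from h import *
delta([.40,-.22,.32],pose(-.3,180))"
```

```text
d [316.2, -220.6, -114.8] [-0.001, 0.0002, 0.6028] rows>= 8.0
```

The manual's scale: shifts go in shares of 60 cm and turns go in shares of 90 degrees. Converting my numbers, 316 mm is 0.5267, 277 mm is 0.4617, 0.22 rad is 0.1401.

Call:
{"api": "arm_command", "payload": {
  "plan": [
    [[0.0667,-0.0467,-0.1,0,0,0.0509,-1],[0.1333,-0.0933,-0.1917,0,0,0.0955,-1],[0.2,-0.1383,-0.1917,0,0,0.1401,-1],[0.2633,-0.1833,-0.1917,0,0,0.191,-1],[0.33,-0.23,-0.1917,0,0,0.2419,-1],[0.395,-0.2767,-0.1917,0,0,0.2865,-1],[0.4617,-0.3217,-0.1917,0,0,0.3374,-1],[0.5267,-0.3683,-0.1917,0,0,0.3839,-1],[0.5267,-0.3683,-0.1917,0,0,0.3839,-1],[0.5267,-0.3683,-0.1917,0,0,0.3839,-1],[0.5267,-0.3683,-0.1917,0,0,0.3839,-1],[0.5267,-0.3683,-0.1917,0,0,0.3839,-1]]
  ],
  "squeeze": 8
}}

```text
time_s: 1.3
ee_pos: [0.3992, -0.2205, 0.3203]
eef_rot: [3.142, 0.0, -0.301]
force: [0.5, 0.2, -0.4]
grip_width: 0.0941
grip_force: 0.0
```

```bash
cat >> h.py <<'E'
import json,os
def log():
    o=obs(); open('log.jsonl','a').write(json.dumps([list(map(float,o[k])) for k in ['qpos','ee_pos','eef_rot']])+'\n'); return o
E
python3 -c "
from h import *
o=log()
delta([.42,-.20,.32],pose(-.2,140),o)"
```

```text
{'time_s': 1.3, 'qpos': [-0.5849, 0.0204, 1.5806, -0.0001, 1.541, 1.2869], 'ee_pos': [0.3992, -0.2205, 0.3203], 'eef_rot': [3.1416, 0.0004, -0.301], 'force': [0.5121, 0.2032, -0.4208], 'grip_width': 0.0941, 'grip_force': 0.0}
d [13.8, -25.7, 0.3] [0.0353, 0.698, -0.0969] rows>= 4.7
```

Scaled: -26 mm is -0.0433, -24 mm is -0.04, 0.698 rad is 0.4444.

Call:
{"api": "arm_command", "payload": {
  "plan": [
    [[0.0067,-0.01,0,0.0045,0.0891,-0.0127,-1],[0.0117,-0.0217,0,0.0089,0.1783,-0.0255,-1],[0.0167,-0.0317,0,0.0134,0.2674,-0.0382,-1],[0.02,-0.04,0,0.0178,0.3565,-0.0509,-1],[0.0233,-0.0433,0,0.0223,0.4444,-0.0618,-1],[0.0233,-0.0433,0,0.0223,0.4444,-0.0618,-1],[0.0233,-0.0433,0,0.0223,0.4444,-0.0618,-1],[0.0233,-0.0433,0,0.0223,0.4444,-0.0618,-1]]
  ]
}}

```text
time_s: 2.1
ee_pos: [0.421, -0.1998, 0.3212]
eef_rot: [3.141, -0.697, -0.199]
force: [0.0, -0.3, -0.4]
grip_width: 0.0943
grip_force: 0.0
```

Run:
```python
from h import *
open('log.jsonl','a').write(json.dumps([[-1.3346,.3005,1.5216,0,1.3207,-.0666],[.1639,-.5247,.2049],[-3.1404,-.0001,.3028]])+'\n')
o=log()
D=[json.loads(l) for l in open('log.jsonl')]
from scipy.optimize import least_squares
def fk(x,q):
    a1,h,L2,e,L4,L6=x
    r=lambda ax,t:R.from_euler(ax,t).as_matrix()
    B=r('z',q[0]); S=B@r('y',q[1]); F=S@r('y',q[2]); T=F@r('z',q[3])@r('y',q[4])@r('z',q[5]+np.pi/2)
    return B@[a1,0,h]+S@[0,0,L2]+F@[e,0,L4]+T@[0,0,L6],T
for q,p,e in D: print((fk([0]*6,q)[1].T@R.from_euler('xyz',e).as_matrix()).round(3).tolist())
f=lambda x:np.concatenate([fk(x,q)[0]-p for q,p,e in D]+[(np.array(x)-[0,.3,.4,0,.4,.3])*1e-3])
s=least_squares(f,[0,.3,.4,0,.4,.3]); print(s.x.round(4),s.fun.round(4))
```

```text
{'time_s': 2.1, 'qpos': [-0.7045, -0.3405, 2.0271, 0.4183, 0.8674, 0.8898], 'ee_pos': [0.421, -0.1998, 0.3212], 'eef_rot': [3.1408, -0.6967, -0.1994], 'force': [0.0116, -0.3227, -0.4058], 'grip_width': 0.0943, 'grip_force': 0.0}
[[1.0, 0.0, 0.0], [-0.0, 1.0, 0.0], [-0.0, -0.0, 1.0]]
[[1.0, 0.0, 0.0], [-0.0, 1.0, 0.0], [-0.0, -0.0, 1.0]]
[[1.0, 0.0, 0.0], [-0.0, 1.0, -0.0], [-0.0, -0.0, 1.0]]
[0.0171 0.3493 0.5469 0.2012 0.4337 0.3683] [-0.0194 -0.0311 -0.0068 -0.0355 -0.0087 -0.0043 -0.005  -0.0041  0.0111
  0.      0.      0.0001  0.0002  0.      0.0001]
```

```bash
cat > kin.py <<'E'
import numpy as np, json
from scipy.optimize import least_squares
from scipy.spatial.transform import Rotation as R
r=lambda ax,t:R.from_euler(ax,t).as_matrix()
def fk(x,q):
    a1,h,L2,e,L4,L6,b=x
    B=r('z',q[0]); S=B@r('y',q[1]); F=S@r('y',q[2]); T=F@r('z',q[3])@r('y',q[4])@r('z',q[5]+np.pi/2)
    return B@[a1,b,h]+S@[0,0,L2]+F@[e,0,L4]+T@[0,0,L6],T
D=[json.loads(l) for l in open('log.jsonl')]
x0=np.array([0,.3,.4,0,.4,.3,.0365])
fun=lambda x:np.concatenate([fk(x,q)[0]-p for q,p,e in D]+[(x-x0)*1e-3])
S=least_squares(fun,x0); X=S.x
LO=np.array([-3.03,-.79,.23,-1.04,0,-2.55]);HI=np.array([3.03,2.21,2.52,4.18,3.07,2.55])
def ik(p,Rt,q0):
    def f(q):
        P,T=fk(X,q); return np.r_[(P-p)*10,R.from_matrix(T.T@Rt).as_rotvec()]
    s=least_squares(f,np.clip(q0,LO+.01,HI-.01),bounds=(LO,HI)); return s.x,np.linalg.norm(s.fun)
E
python3 - <<'E'
from kin import *
from h import pose,tcp_from_grasp
print(X.round(4),S.fun.round(4)[:-7])
q0=D[-1][0]
for nm,(x,y),ps in [('A',(638,-158),-.28),('B',(597,-319),-.386),('C',(494,-152),.304)]:
    for th in (115,120,125,130,135):
        for hz in (.027,.15):
            q,e=ik(tcp_from_grasp([x/1e3,y/1e3,hz],ps,th),pose(ps,th),q0); print(nm,th,hz,q.round(2),round(e,3))
for k,(x,y) in enumerate([(.535,.037),(.538,.136),(.541,.236),(.544,.334)]):
    for th in (205,210,215,220):
        for ps in (-.4,0,.4):
            q,e=ik(tcp_from_grasp([x,y,.15],ps,th),pose(ps,th),[.3,.3,1.5,0,2,1.57]); print('peg',k,th,ps,q.round(2),round(e,3))
E
```

```text
[2.000e-04 2.213e-01 4.242e-01 4.100e-02 4.473e-01 2.707e-01 3.660e-02] [-0. -0. -0.  0.  0. -0. -0. -0.  0.]
A 115 0.027 [-0.31  0.68  2.    3.1   0.67 -1.55] 0.0
A 115 0.15 [-0.31  0.38  2.02  3.08  0.4  -1.52] 0.0
A 120 0.027 [-0.31  0.64  1.99  3.09  0.53 -1.54] 0.0
A 120 0.15 [-0.31  0.36  1.99  3.05  0.26 -1.49] 0.0
A 125 0.027 [-0.31  0.61  1.96  3.08  0.39 -1.53] 0.0
A 125 0.15 [-0.31  0.34  1.95  2.95  0.11 -1.39] 0.0
A 130 0.027 [-0.31  0.58  1.93  3.06  0.25 -1.51] 0.0
A 130 0.15 [-0.31  0.33  1.91  0.65  0.03  0.91] 0.0
A 135 0.027 [-0.31  0.57  1.89  2.97  0.11 -1.42] 0.0
A 135 0.15 [-0.31  0.33  1.86  0.11  0.16  1.44] 0.0
B 115 0.027 [-0.62  0.7   1.95  2.78  0.66 -1.39] 0.0
B 115 0.15 [-0.62  0.42  1.97  2.59  0.42 -1.16] 0.0
B 120 0.027 [-0.62  0.66  1.93  2.73  0.52 -1.33] 0.0
B 120 0.15 [-0.62  0.39  1.94  2.39  0.3  -0.96] 0.0
B 125 0.027 [-0.61  0.63  1.91  2.63  0.39 -1.23] 0.0
B 125 0.15 [-0.61  0.38  1.9   1.98  0.2  -0.55] 0.0
B 130 0.027 [-0.61  0.61  1.87  2.44  0.27 -1.03] 0.0
B 130 0.15 [-0.61  0.37  1.85  1.25  0.18  0.18] 0.0
B 135 0.027 [-0.6   0.6   1
[... 2394 characters left out ...]

peg 2 220 0 [0.27 0.85 0.98 0.19 1.98 1.86] 0.0
peg 2 220 0.4 [ 0.36  0.88  0.94 -0.03  2.02  1.53] 0.0
peg 3 205 -0.4 [0.38 0.73 1.11 0.3  1.62 2.31] 0.0
peg 3 205 0 [0.42 0.8  1.   0.18 1.74 1.99] 0.0
peg 3 205 0.4 [0.48 0.83 0.94 0.03 1.8  1.65] 0.0
peg 3 210 -0.4 [0.36 0.77 1.06 0.35 1.7  2.3 ] 0.0
peg 3 210 0 [0.41 0.85 0.93 0.21 1.84 1.99] 0.0
peg 3 210 0.4 [0.48 0.89 0.86 0.04 1.91 1.65] 0.0
peg 3 215 -0.4 [0.34 0.82 1.02 0.41 1.77 2.3 ] 0.0
peg 3 215 0 [0.4  0.9  0.86 0.24 1.94 2.  ] 0.0
peg 3 215 0.4 [0.48 0.95 0.78 0.05 2.02 1.65] 0.0
peg 3 220 -0.4 [0.32 0.86 0.97 0.46 1.84 2.3 ] 0.0
peg 3 220 0 [0.4  0.96 0.79 0.28 2.03 2.01] 0.0
peg 3 220 0.4 [0.47 1.01 0.69 0.06 2.13 1.66] 0.0
```

```bash
cat >> h.py <<'E'
def pre(base,psi,th=125,back=.1,off=.025,z=.026):
    g=np.array([base[0]/1e3+off*np.cos(psi),base[1]/1e3+off*np.sin(psi),z]); Rt=pose(psi,th)
    return tcp_from_grasp(g,psi,th)-back*Rt[:,2],Rt
E
python3 -c "
from h import *
log();delta(*pre((471.5,-159.5),.306))"
```

```text
{'time_s': 2.1, 'qpos': [-0.7045, -0.3405, 2.0271, 0.4183, 0.8674, 0.8898], 'ee_pos': [0.421, -0.1998, 0.3212], 'eef_rot': [3.1408, -0.6967, -0.1994], 'force': [0.0116, -0.3227, -0.4058], 'grip_width': 0.0943, 'grip_force': 0.0}
d [-155.5, -29.7, 194.1] [0.3743, 0.2577, -0.3426] rows>= 5.0
```

Scaled: 194 mm is 0.3233, -155.5 mm is -0.2592, 0.374 rad is 0.2381.

Call:
{"api": "arm_command", "payload": {
  "plan": [
    [[-0.0333,-0.0067,0.04,0.0477,0.0318,-0.0446,-0.5],[-0.0667,-0.0133,0.0833,0.0955,0.0637,-0.0891,-0.5],[-0.1067,-0.02,0.1333,0.1432,0.0987,-0.1305,-0.5],[-0.15,-0.03,0.1867,0.191,0.1311,-0.1744,-0.5],[-0.1933,-0.0367,0.24,0.2381,0.1642,-0.2184,-0.5],[-0.2267,-0.0433,0.2833,0.2381,0.1642,-0.2184,-0.5],[-0.2592,-0.0492,0.3233,0.2381,0.1642,-0.2184,-0.5],[-0.2592,-0.0492,0.3233,0.2381,0.1642,-0.2184,-0.5],[-0.2592,-0.0492,0.3233,0.2381,0.1642,-0.2184,-0.5],[-0.2592,-0.0492,0.3233,0.2381,0.1642,-0.2184,-0.5]]
  ]
}}

```text
time_s: 3.1
ee_pos: [0.4327, -0.1713, 0.0723]
eef_rot: [-3.135, -0.962, 0.302]
force: [0.2, -0.8, 0.2]
grip_width: 0.0706
grip_force: 0.0
```

```bash
python3 -c "
from h import *
log();delta(*pre((471.5,-159.5),.306))
for n in ['top','scene','wrist']:
    p,d,i=snap(n); print(n); pots(p,cloud(i,d)); cv2.imwrite(f'pics/{n}1.png',p)
"
```

```text
{'time_s': 3.1, 'qpos': [-0.9364, 0.288, 2.2932, 1.4649, 0.8974, -0.8661], 'ee_pos': [0.4327, -0.1713, 0.0723], 'eef_rot': [-3.1353, -0.9616, 0.3021], 'force': [0.2314, -0.8266, 0.2467], 'grip_width': 0.0706, 'grip_force': 0.0}
d [-0.3, 0.4, -0.7] [-0.0031, -0.0017, -0.0022] rows>= 0.0
top
pot px [371. 217.] ctr 655 -164 LxW 85 50 yaw -0.279 base [ 614. -152.] z 50.0
pot px [429. 231.] ctr 614 -326 LxW 87 51 yaw -0.379 base [ 575. -310.] z 50.0
pot px [366. 269.] ctr 510 -147 LxW 85 50 yaw 0.314 base [ 470. -160.] z 49.0
scene
pot px [251. 249.] ctr 512 -147 LxW 89 53 yaw 0.308 base [ 471. -160.] z 50.0
pot px [274. 293.] ctr 657 -164 LxW 89 50 yaw -0.276 base [ 616. -152.] z 51.0
pot px [204. 313.] ctr 615 -325 LxW 88 50 yaw -0.384 base [ 576. -309.] z 51.0
wrist
pot px [385. 121.] ctr 667 -168 LxW 112 56 yaw -0.191 base [ 625. -160.] z 49.0
pot px [564. 180.] ctr 613 -327 LxW 87 50 yaw -0.379 base [ 574. -311.] z 49.0
pot px [325. 219.] ctr 510 -148 LxW 86 50 yaw 0.311 base [ 469. -161.] z 49.0
```

View pics/wrist1.png

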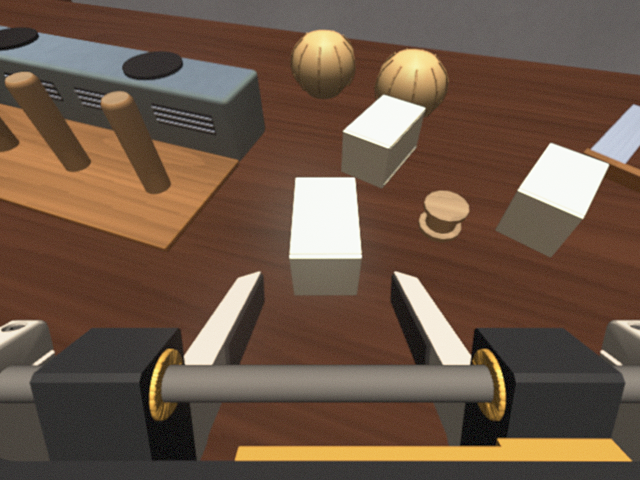

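The wrist view shows pot C's closed base at (325,270), centred between the fingertips at (255,275) and (405,275). I'll advance and grip.

Scaled: 99 mm is 0.165, 85 mm is 0.1417.

Call:
{"api": "arm_command", "payload": {
  "plan": [
    [[0,0.0008,0.05,0,0,0,-0.5],[0,0.0008,0.1,0,0,0,-0.5],[0,0.0008,0.1417,0,0,0,-0.5],[0,0.0008,0.165,0,0,0,-0.5],[0,0.0008,0.165,0,0,0,-0.5],[0,0.0008,0.165,0,0,0,0.3],[0,0.0008,0.165,0,0,0,0.3],[0,0.0008,0.165,0,0,0,0.3],[0,0.0008,0.165,0,0,0,0.3],[0,0.0008,0.165,0,0,0,0.3],[0,0.0008,0.165,0,0,0,0.3]]
  ],
  "squeeze": 8
}}

```text
time_s: 4.35
ee_pos: [0.51, -0.1479, 0.0164]
eef_rot: [3.138, -0.964, 0.309]
force: [-5.6, -2.6, 8.7]
grip_width: 0.05
grip_force: 8.0
```

```bash
python3 -c "
from h import *
o=log()
t=tcp_from_grasp([.50,-.12,.25],.2,140); delta(t,pose(.2,140),o)"
```

```text
{'time_s': 4.35, 'qpos': [-0.7242, 0.5104, 2.1805, 1.7572, 0.7984, -1.0248], 'ee_pos': [0.51, -0.1479, 0.0164], 'eef_rot': [3.1384, -0.9638, 0.3089], 'force': [-5.5998, -2.6235, 8.6667], 'grip_width': 0.05, 'grip_force': 7.9985}
d [186.3, -27.9, -115.9] [-0.0775, -0.2656, 0.0732] rows>= 4.4
```

Scaled: 186 mm is 0.31, 155 mm is 0.2583, -0.266 rad is -0.1693.

Call:
{"api": "arm_command", "payload": {
  "plan": [
    [[0.0133,0,-0.01,0,0,0,0.3],[0.0267,0,-0.0183,0,0,0,0.3],[0.0533,0,-0.0383,0,0,0,0.3],[0.1,-0.0083,-0.075,-0.0127,-0.0382,0.0127,0.3],[0.15,-0.02,-0.1083,-0.0255,-0.0828,0.0255,0.3],[0.2083,-0.03,-0.1417,-0.0382,-0.1273,0.0382,0.3],[0.2583,-0.04,-0.1667,-0.0497,-0.1693,0.0465,0.3],[0.31,-0.0467,-0.1933,-0.0497,-0.1693,0.0465,0.3],[0.31,-0.0467,-0.1933,-0.0497,-0.1693,0.0465,0.3]]
  ]
}}

```text
time_s: 5.25
ee_pos: [0.5108, -0.1174, 0.2275]
eef_rot: [-3.139, -0.693, 0.198]
force: [0.2, -0.2, -1.5]
grip_width: 0.0499
grip_force: 8.0
```

```bash
cat >> h.py <<'E'
PEG=[(.535,.037),(.538,.136),(.541,.236),(.544,.334)]
E
python3 -c "
from h import *
o=log()
t=tcp_from_grasp([.535,.037,.22],0.05,215); delta(t,pose(.05,215),o)
p,d,i=snap('wrist'); cv2.imwrite('pics/w2.png',p); p,d,i=snap('top'); pots(p,cloud(i,d))"
```

```text
{'time_s': 5.25, 'qpos': [-0.5175, -0.061, 2.0244, 0.6744, 0.7404, 0.4474], 'ee_pos': [0.5108, -0.1174, 0.2275], 'eef_rot': [-3.139, -0.6932, 0.1984], 'force': [0.1581, -0.2018, -1.5015], 'grip_width': 0.0499, 'grip_force': 7.9978}
d [18.7, -148.1, 45.8] [-0.0087, -1.3013, 0.1609] rows>= 8.7
pot px [371. 217.] ctr 655 -164 LxW 85 50 yaw -0.279 base [ 614. -152.] z 50.0
pot px [429. 231.] ctr 613 -326 LxW 85 52 yaw -0.361 base [ 574. -311.] z 50.0
```

View pics/w2.png

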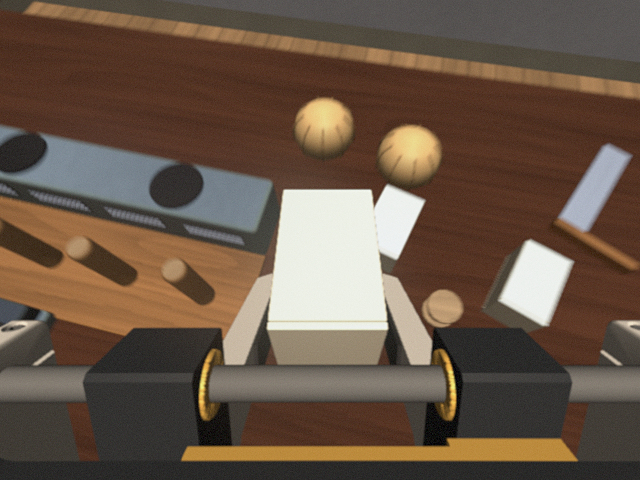

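Scaled: -148 mm is -0.2467, -142 mm is -0.2367, -1.301 rad is -0.8282.

Call:
{"api": "arm_command", "payload": {
  "plan": [
    [[0.0333,-0.0167,0,-0.0006,-0.0891,0.0108,0.3],[0.05,-0.0417,0,-0.0013,-0.1783,0.0216,0.3],[0.0583,-0.07,0.0083,-0.0019,-0.2674,0.0331,0.3],[0.0633,-0.1,0.0167,-0.0025,-0.3565,0.0439,0.3],[0.0633,-0.13,0.0267,-0.0032,-0.4456,0.0547,0.3],[0.06,-0.16,0.0367,-0.0038,-0.5348,0.0662,0.3],[0.055,-0.19,0.0467,-0.0045,-0.6239,0.077,0.3],[0.0483,-0.2167,0.0567,-0.0051,-0.713,0.0879,0.3],[0.04,-0.2367,0.0667,-0.0057,-0.7894,0.0974,0.3],[0.0317,-0.2467,0.0767,-0.0057,-0.8282,0.1025,0.3],[0.0317,-0.2467,0.0767,-0.0057,-0.8282,0.1025,0.3],[0.0317,-0.2467,0.0767,-0.0057,-0.8282,0.1025,0.3]]
  ]
}}

```text
time_s: 6.55
ee_pos: [0.5252, 0.036, 0.2045]
eef_rot: [-3.141, 0.605, 0.053]
force: [0.1, 0.1, -0.4]
grip_width: 0.0502
grip_force: 8.0
```

```bash
cat >> h.py <<'E'
def held(yhi=.16):
    """pose of held pot from scene + top clouds near tool: base face centre"""
    o=ctrl.get_obs(); R0=R.from_euler('xyz',o['eef_rot']).as_matrix()
    g=o['ee_pos']-.019*R0[:,2]
    for n in ['wrist','scene','top']:
        p,d,i=snap(n); P=cloud(i,d); cv2.imwrite(f'pics/held_{n}.png',p)
        m=(p.min(2)>130)&(np.ptp(p.astype(int),axis=2)<45)&(np.linalg.norm(P-g,axis=2)<.1)
        q=P[m]; print(n,len(q),'grasp',(np.array(g)*1e3).round(1),'lo/hi',(np.percentile(q,[2,50,98],axis=0)*1e3).round(0).tolist() if len(q) else '')
        np.savez(f'held_{n}.npz',q=q,g=g,R0=R0)
E
python3 -c "
from h import *
o=log()
t=tcp_from_grasp([.535,.037,.22],0.05,215); delta(t,pose(.05,215),o)
held()"
```

```text
{'time_s': 6.55, 'qpos': [0.0109, 0.6336, 1.1536, -0.0252, 1.9592, 1.5263], 'ee_pos': [0.5252, 0.036, 0.2045], 'eef_rot': [-3.1407, 0.6053, 0.0534], 'force': [0.1333, 0.1455, -0.353], 'grip_width': 0.0502, 'grip_force': 7.9985}
d [-0.8, -0.5, 0.7] [0.001, -0.0056, 0.0028] rows>= 0.0
wrist 10668 grasp [536.   36.6 220.1] lo/hi [[521.0, 13.0, 225.0], [558.0, 38.0, 244.0], [611.0, 60.0, 285.0]]
scene 49 grasp [536.   36.6 220.1] lo/hi [[527.0, 33.0, 244.0], [548.0, 52.0, 247.0], [611.0, 59.0, 313.0]]
top 0 grasp [536.   36.6 220.1] lo/hi
```

View pics/held_scene.png

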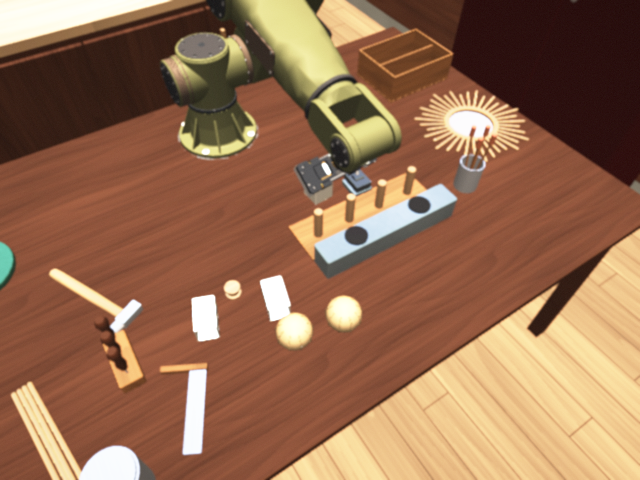

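```bash
python3 -c "
import numpy as np
f=np.load('held_wrist.npz');q=f['q'];
h=np.histogram(q[:,2],bins=np.arange(.15,.31,.005));print(dict(zip((h[1]*1e3).round().astype(int).tolist(),h[0].tolist())))
b=q[(abs(q[:,2]-.245)<.006)&(abs(q[:,0]-.54)<.04)];print(len(b),b.min(0).round(3),b.max(0).round(3)); A=np.c_[b[:,:2]-b[:,:2].mean(0),np.ones(len(b))];print(np.linalg.lstsq(A,b[:,2],rcond=None)[0].round(3), np.percentile(b,[2,98],axis=0).round(4).tolist())
"
```

```text
{150: 0, 155: 0, 160: 0, 165: 0, 170: 0, 175: 0, 180: 0, 185: 0, 190: 0, 195: 0, 200: 0, 205: 0, 210: 1, 215: 21, 220: 191, 225: 676, 230: 996, 235: 1188, 240: 4802, 245: 64, 250: 0, 255: 0, 260: 0, 265: 0, 270: 0, 275: 99, 280: 1773, 285: 857, 290: 0, 295: 0, 300: 0}
5131 [0.516 0.01  0.239] [0.561 0.062 0.245]
[-0.056 -0.003  0.244] [[0.5197, 0.0123, 0.2395], [0.5591, 0.0599, 0.2449]]
```

View pics/held_wrist.png

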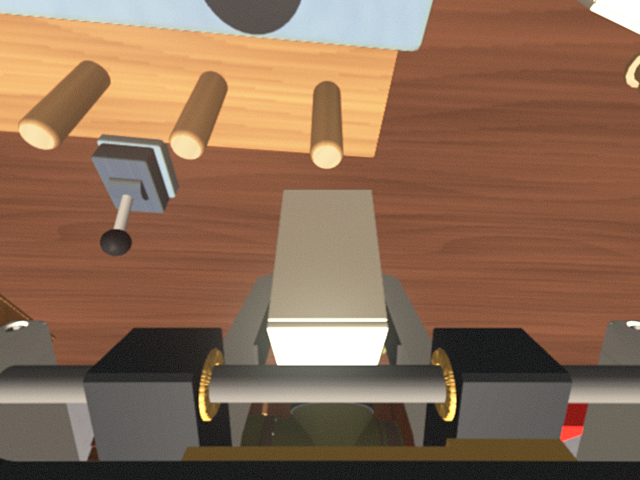

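```bash
python3 -c "
from h import *
p,d,i=snap('wrist');P=cloud(i,d)
for (u,v) in [(326,155),(189,145),(40,134)]:
    w=P[v-22:v+22,u-30:u+30].reshape(-1,3); w=w[abs(w[:,2]-.1)<.004]; print(((w.max(0)+w.min(0))*500).round(1),w.mean(0).round(4),np.ptp(w,axis=0).round(3))
R0=R.from_euler('xyz',ctrl.get_obs()['eef_rot']).as_matrix()
print((R0.T@[0,0,-138]).round(1), (R0.T@[1,0,0]).round(2),(R0.T@[0,1,0]).round(2))"
```

```text
[535.9  35.9  98.6] [0.5368 0.036  0.0988] [0.023 0.024 0.005]
[538.4 135.6  98.6] [0.5397 0.1353 0.0988] [0.023 0.023 0.005]
[541.9 234.9  98.5] [0.5425 0.2343 0.0987] [0.024 0.025 0.005]
[ 78.3  -0.  113.6] [ 0.82  0.05 -0.57] [ 0.04 -1.   -0.03]
```

Scaled: 112 mm is 0.1867, 106 mm is 0.1767.

Call:
{"api": "arm_command", "payload": {
  "plan": [
    [[0.025,0,0.0317,0,0,0,0.3],[0.0483,0,0.0633,0,0,0,0.3],[0.0733,0,0.0967,0,0,0,0.3],[0.0967,0,0.13,0,0,0,0.3],[0.1133,0,0.1567,0,0,0,0.3],[0.1267,0,0.1767,0,0,0,0.3],[0.1333,0,0.1867,0,0,0,0.3],[0.1333,0,0.1867,0,0,0,0.3],[0.1333,0,0.1867,0,0,0,0.3]]
  ]
}}

```text
time_s: 7.65
ee_pos: [0.5276, 0.0364, 0.0681]
eef_rot: [3.141, 0.605, 0.052]
force: [0.9, -0.1, -1.1]
grip_width: 0.0497
grip_force: 8.0
```

```bash
python3 -c "
from h import *
o=log()
p,d,i=snap('wrist');P=cloud(i,d);m=(p.min(2)>130)&(np.ptp(p.astype(int),axis=2)<45)&(np.linalg.norm(P-[.536,.036,.1],axis=2)<.05)&(abs(P[...,2]-.104)<.008)
b=P[m];print(len(b),np.percentile(b,[1,50,99],axis=0).round(4).tolist())
R0=R.from_euler('xyz',o['eef_rot']).as_matrix();print((R0.T@[0,0,150]).round(1))
"
```

```text
{'time_s': 7.65, 'qpos': [0.0118, 0.7772, 1.2474, -0.0238, 1.7214, 1.5337], 'ee_pos': [0.5276, 0.0364, 0.0681], 'eef_rot': [3.1412, 0.6049, 0.0525], 'force': [0.9196, -0.0578, -1.0759], 'grip_width': 0.0497, 'grip_force': 7.9983}
4809 [[0.521, 0.0121, 0.1025], [0.5475, 0.0366, 0.1079], [0.5616, 0.0609, 0.1086]]
[-8.530e+01  1.000e-01 -1.234e+02]
```

Scaled: -123 mm is -0.205, 2.5 mm is 0.0042.

Call:
{"api": "arm_command", "payload": {
  "plan": [
    [[0.0033,0,0.0042,0,0,0,0.3],[0.0033,0,0.0042,0,0,0,0.3],[0.0033,0,0.0042,0,0,0,0.1],[0.0033,0,0.0042,0,0,0,-0.3],[0.0033,0,0.0042,0,0,0,-0.5],[0.0033,0,0.0042,0,0,0,-0.5],[0.0033,0,0.0042,0,0,0,-0.5],[0.0033,0,0.0042,0,0,0,-0.5],[-0.0217,0,-0.0333,0,0,0,-0.5],[-0.0583,0,-0.0833,0,0,0,-0.5],[-0.1,0,-0.1433,0,0,0,-0.5],[-0.1417,0,-0.205,0,0,0,-0.5]]
  ]
}}

```text
time_s: 8.9
ee_pos: [0.527, 0.0365, 0.2183]
eef_rot: [3.141, 0.607, 0.053]
force: [0.1, -0.1, 0.5]
grip_width: 0.0702
grip_force: 0.0
```

```bash
python3 -c "
from h import *
o=log()
p,d,i=snap('wrist');P=cloud(i,d);m=(p.min(2)>120)&(np.ptp(p.astype(int),axis=2)<45)&(np.linalg.norm(P-[.536,.036,.1],axis=2)<.05)&(abs(P[...,2]-.104)<.012)
b=P[m];print(len(b),np.percentile(b,[1,50,99],axis=0).round(4).tolist()); cv2.imwrite('pics/w3.png',p)
p,d,i=snap('top');pots(p,cloud(i,d))
p,d,i=snap('scene');pots(p,cloud(i,d))
delta(tcp_from_grasp([.50,-.15,.25],.1,130),pose(.1,130),o)
"
```

```text
{'time_s': 8.9, 'qpos': [0.012, 0.6292, 1.1291, -0.0257, 1.9898, 1.5269], 'ee_pos': [0.527, 0.0365, 0.2183], 'eef_rot': [3.1413, 0.6069, 0.0526], 'force': [0.1185, -0.0631, 0.4868], 'grip_width': 0.0702, 'grip_force': 0.0}
4179 [[0.5118, 0.0113, 0.0929], [0.5413, 0.0359, 0.1032], [0.5611, 0.0604, 0.1046]]
pot px [371. 217.] ctr 656 -164 LxW 86 50 yaw -0.278 base [ 615. -152.] z 50.0
pot px [429. 231.] ctr 614 -326 LxW 86 51 yaw -0.374 base [ 574. -311.] z 50.0
pot px [274. 293.] ctr 657 -164 LxW 88 50 yaw -0.28 base [ 616. -152.] z 51.0
pot px [204. 313.] ctr 616 -325 LxW 87 50 yaw -0.371 base [ 576. -310.] z 51.0
d [-29.4, 184.2, -3.2] [0.0072, 1.4793, -0.0513] rows>= 9.9
```

View pics/w3.png

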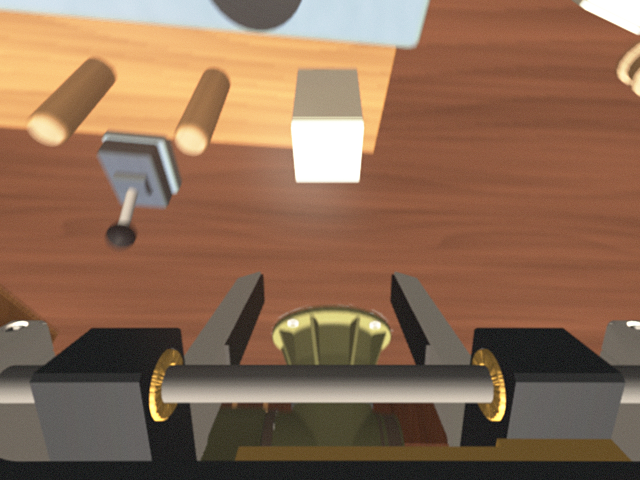

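Pot C hangs on peg 0, its base centred at about (328,150) in the wrist view. Next is pot A, for which I'll check wrist configuration continuity.

```bash
cat > path.py <<'E'
from kin import *
from h import pose,tcp_from_grasp,pre,ctrl,delta,R as _R
from scipy.spatial.transform import Slerp
def sim(p,Rt,q,p0,R0,n=14):
    sl=Slerp([0,1],_R.from_matrix([R0,Rt])); out=[]; mx=0
    for t in np.linspace(0,1,n+1)[1:]:
        q2,e=ik(p0+(p-p0)*t,sl(t).as_matrix(),q); mx=max(mx,np.abs(q2-q).max()); q=q2
    print('end q',q.round(2),'err',round(e,3),'maxstep',round(mx,2)); return q,p,Rt
E
python3 - <<'E'
from path import *
o=ctrl.get_obs(); s=(np.array(o['qpos']),np.array(o['ee_pos']),_R.from_euler('xyz',o['eef_rot']).as_matrix())
ps=-.279
for h in (.1,.3,.5):
    t=s
    for p,Rt in [(tcp_from_grasp([.50,-.12,.25],h,130),pose(h,130)),(tcp_from_grasp([.52,-.13,.2],h,118),pose(h,118)),pre((615.5,-152),ps,120),pre((615.5,-152),ps,125),pre((615.5,-152),ps,125,back=0),(tcp_from_grasp([.63,-.15,.1],ps,125),pose(ps,125)),(tcp_from_grasp([.6,-.12,.2],.1,125),pose(.1,125)),(tcp_from_grasp([.538,-.12,.25],.2,140),pose(.2,140))]:
        t=sim(p,Rt,*t)
    print()
E
```

```text
Traceback (most recent call last):
NameError: name '_R' is not defined. Did you mean: 'R'?
```

```bash
sed -i 's/_R/R/g; s/,R as R//; s/^R as//' path.py
cat > t.py <<'E'
from path import *
o=ctrl.get_obs(); s=(np.array(o['qpos']),np.array(o['ee_pos']),R.from_euler('xyz',o['eef_rot']).as_matrix())
ps=-.279
for h in (.1,.3,.5):
    t=s
    for p,Rt in [(tcp_from_grasp([.50,-.12,.25],h,130),pose(h,130)),(tcp_from_grasp([.52,-.13,.2],h,118),pose(h,118)),pre((615.5,-152),ps,120),pre((615.5,-152),ps,125),pre((615.5,-152),ps,125,back=0),(tcp_from_grasp([.63,-.15,.1],ps,125),pose(ps,125)),(tcp_from_grasp([.6,-.12,.2],.1,125),pose(.1,125)),(tcp_from_grasp([.538,-.12,.25],.2,140),pose(.2,140))]:
        t=sim(p,Rt,*t)
    print()
E
python3 t.py
```

```text
end q [-0.53 -0.12  2.14  0.97  0.58  0.25] err 0.0 maxstep 0.28
end q [-0.58  0.06  2.23  1.75  0.6  -0.58] err 0.0 maxstep 0.06
end q [-0.32  0.41  2.22  3.08  0.53 -1.53] err 0.0 maxstep 0.11
end q [-0.31  0.36  2.18  3.06  0.35 -1.51] err 0.0 maxstep 0.01
end q [-0.31  0.61  1.96  3.08  0.39 -1.53] err 0.0 maxstep 0.02
end q [-0.3   0.43  1.99  3.08  0.24 -1.52] err 0.0 maxstep 0.01
end q [-0.43  0.18  2.01  1.44  0.43 -0.18] err 0.0 maxstep 0.16
end q [-0.47  0.01  1.93  0.65  0.72  0.51] err 0.0 maxstep 0.09

end q [-0.61 -0.06  2.08  1.02  0.79  0.03] err 0.0 maxstep 0.23
end q [-0.67  0.12  2.16  1.53  0.81 -0.55] err 0.0 maxstep 0.04
end q [-0.32  0.41  2.22  3.08  0.53 -1.53] err 0.0 maxstep 0.14
end q [-0.31  0.36  2.18  3.06  0.35 -1.51] err 0.0 maxstep 0.01
end q [-0.31  0.61  1.96  3.08  0.39 -1.53] err 0.0 maxstep 0.02
end q [-0.3   0.43  1.99  3.08  0.24 -1.52] err 0.0 maxstep 0.01
end q [-0.43  0.18  2.01  1.44  0.43 -0.18] err 0.0 maxstep 0.16
end q [-0.47  0.01  1.93  0.65  0.72  0.51] err 0.0 maxstep 0.09

end q [-0.66  0.02  2.01  1.01  0.98 -0.13] err 0.0 maxstep 0.2
end q [-0.72  0.2   2.07  1.37  1.01 -0.55] err 0.0 maxstep 0.03
end q [-0.32  0.41  2.22  3.08  0.53 -1.53] err 0.0 maxstep 0.17
end q [-0.31  0.36  2.18  3.06  0.35 -1.51] err 0.0 maxstep 0.01
end q [-0.31  0.61  1.96  3.08  0.39 -1.53] err 0.0 maxstep 0.02
end q [-0.3   0.43  1.99  3.08  0.24 -1.52] err 0.0 maxstep 0.01
end q [-0.43  0.18  2.01  1.44  0.43 -0.18] err 0.0 maxstep 0.16
end q [-0.47  0.01  1.93  0.65  0.72  0.51] err 0.0 maxstep 0.09
```

```bash
python3 -c "
from h import *
delta(tcp_from_grasp([.50,-.12,.25],.3,130),pose(.3,130))"
```

```text
d [-28.9, 151.3, -2.7] [0.0373, 1.4655, -0.2683] rows>= 9.9
```

Scaled: 151 mm is 0.2517, 140 mm is 0.2333, -0.18 rad is -0.1146.

Call:
{"api": "arm_command", "payload": {
  "plan": [
    [[-0.0467,0.0167,-0.0417,0,0,0,-0.5],[-0.075,0.0417,-0.0417,0.0019,0.0891,-0.0166,-0.5],[-0.075,0.07,-0.0417,0.0045,0.1783,-0.0331,-0.5],[-0.075,0.0967,-0.0417,0.007,0.2674,-0.0497,-0.5],[-0.075,0.12,-0.0417,0.0089,0.3565,-0.0637,-0.5],[-0.07,0.1433,-0.0367,0.0115,0.4456,-0.0815,-0.5],[-0.0667,0.1667,-0.0333,0.0134,0.5348,-0.098,-0.5],[-0.06,0.19,-0.0267,0.0159,0.6239,-0.1146,-0.5],[-0.055,0.2133,-0.02,0.0178,0.713,-0.1305,-0.5],[-0.0517,0.2333,-0.0133,0.0204,0.8021,-0.1464,-0.5],[-0.0483,0.2517,-0.005,0.0229,0.8913,-0.163,-0.5],[-0.0483,0.2517,-0.005,0.0236,0.9326,-0.1706,-0.5]]
  ]
}}

```text
time_s: 10.25
ee_pos: [0.5126, -0.1154, 0.2343]
eef_rot: [-3.135, -0.858, 0.293]
force: [-0.3, 0.3, 0.1]
grip_width: 0.0704
grip_force: 0.0
```

```bash
python3 -c "
from h import *
o=log();delta(tcp_from_grasp([.52,-.13,.2],.3,118),pose(.3,118),o)"
```

```text
{'time_s': 10.25, 'qpos': [-0.6082, -0.0543, 2.0802, 1.0, 0.7888, 0.0455], 'ee_pos': [0.5126, -0.1154, 0.2343], 'eef_rot': [-3.1351, -0.8579, 0.2928], 'force': [-0.2565, 0.3304, 0.094], 'grip_width': 0.0704, 'grip_force': 0.0}
d [-19.9, 16.2, 43.0] [-0.0005, 0.2242, -0.0048] rows>= 1.5
```

Scaled: 43 mm is 0.0717, 29 mm is 0.0483, 0.224 rad is 0.1426.

Call:
{"api": "arm_command", "payload": {
  "plan": [
    [[-0.0117,0.0083,0.0233,0,0.0477,0,-0.5],[-0.0233,0.0183,0.0483,0,0.0955,-0.0013,-0.5],[-0.0333,0.0267,0.0717,0,0.1426,-0.0032,-0.5],[-0.0333,0.0267,0.0717,0,0.1426,-0.0032,-0.5]]
  ]
}}

```text
time_s: 10.65
ee_pos: [0.5352, -0.1236, 0.1881]
eef_rot: [-3.129, -1.076, 0.29]
force: [0.2, 0.9, -0.6]
grip_width: 0.0707
grip_force: 0.0
```

```bash
python3 -c "
from h import *
o=log();delta(*pre((615.5,-152),-.279,122),o)"
```

```text
{'time_s': 10.65, 'qpos': [-0.6651, 0.1249, 2.1644, 1.5291, 0.8131, -0.5386], 'ee_pos': [0.5352, -0.1236, 0.1881], 'eef_rot': [-3.1286, -1.0756, 0.29], 'force': [0.213, 0.8925, -0.5529], 'grip_width': 0.0707, 'grip_force': 0.0}
d [-89.7, 27.7, 84.5] [-0.5049, -0.0597, 0.2867] rows>= 3.9
```

Scaled: -90 mm is -0.15, 84.5 mm is 0.1408, 0.14 rad is 0.0891.

Call:
{"api": "arm_command", "payload": {
  "plan": [
    [[-0.0133,0.0033,0.0117,-0.0382,-0.0045,0.0223,-0.5],[-0.0267,0.0067,0.0233,-0.0764,-0.0089,0.0446,-0.5],[-0.04,0.0117,0.0367,-0.1146,-0.0134,0.0668,-0.5],[-0.0533,0.015,0.05,-0.1528,-0.0178,0.0891,-0.5],[-0.0667,0.02,0.0617,-0.191,-0.0223,0.1114,-0.5],[-0.0833,0.025,0.0767,-0.2292,-0.0267,0.1337,-0.5],[-0.1,0.03,0.0933,-0.2674,-0.0312,0.156,-0.5],[-0.1167,0.0367,0.11,-0.3056,-0.0357,0.1751,-0.5],[-0.1333,0.0417,0.125,-0.3215,-0.0382,0.1827,-0.5],[-0.15,0.0467,0.1408,-0.3215,-0.0382,0.1827,-0.5],[-0.15,0.0467,0.1408,-0.3215,-0.0382,0.1827,-0.5],[-0.15,0.0467,0.1408,-0.3215,-0.0382,0.1827,-0.5]]
  ]
}}

```text
time_s: 11.85
ee_pos: [0.5757, -0.1403, 0.0738]
eef_rot: [3.139, -1.019, -0.274]
force: [0.1, 0.4, -0.5]
grip_width: 0.0704
grip_force: 0.0
```

```bash
python3 -c "
from h import *
o=log()
for n in ['top','scene','wrist']:
    p,d,i=snap(n); print(n); pots(p,cloud(i,d))
delta(*pre((615.5,-152),-.279,125,back=0),o)"
```

```text
{'time_s': 11.85, 'qpos': [-0.3163, 0.3759, 2.2012, 3.0649, 0.4549, -1.5239], 'ee_pos': [0.5757, -0.1403, 0.0738], 'eef_rot': [3.1395, -1.0186, -0.2742], 'force': [0.0992, 0.4401, -0.4666], 'grip_width': 0.0704, 'grip_force': 0.0}
top
pot px [371. 217.] ctr 655 -164 LxW 85 50 yaw -0.281 base [ 614. -152.] z 50.0
pot px [429. 231.] ctr 614 -326 LxW 85 51 yaw -0.388 base [ 574. -310.] z 50.0
scene
pot px [274. 293.] ctr 657 -164 LxW 88 50 yaw -0.275 base [ 617. -152.] z 51.0
pot px [204. 313.] ctr 616 -325 LxW 87 51 yaw -0.382 base [ 576. -310.] z 51.0
wrist
pot px [544. 219.] ctr 613 -327 LxW 86 51 yaw -0.389 base [ 574. -311.] z 49.0
pot px [327. 222.] ctr 655 -165 LxW 87 50 yaw -0.279 base [ 614. -153.] z 49.0
d [-7.0, 0.4, 100.7] [-0.0019, -0.0586, 0.0025] rows>= 2.0
```

Scaled: 100 mm is 0.1667, 75 mm is 0.125, -0.058 rad is -0.0369.

Call:
{"api": "arm_command", "payload": {
  "plan": [
    [[-0.005,0.0008,0.0333,0,-0.0191,0,-0.5],[-0.0117,0.0012,0.075,0,-0.0369,0,-0.5],[-0.0117,0.0012,0.125,0,-0.0369,0,-0.5],[-0.0117,0.0012,0.1667,0,-0.0369,0,-0.5],[-0.0117,0.0012,0.1667,0,-0.0369,0,-0.5],[-0.0117,0.0012,0.1667,0,-0.0369,0,0.3],[-0.0117,0.0012,0.1667,0,-0.0369,0,0.3],[-0.0117,0.0012,0.1667,0,-0.0369,0,0.3],[-0.0117,0.0012,0.1667,0,-0.0369,0,0.3],[-0.0117,0.0012,0.1667,0,-0.0369,0,0.3],[-0.0117,0.0012,0.1667,0,-0.0369,0,0.3]]
  ],
  "squeeze": 8
}}

```text
time_s: 13.1
ee_pos: [0.6537, -0.1641, 0.0155]
eef_rot: [3.137, -0.962, -0.274]
force: [-3.4, 1.3, 6.2]
grip_width: 0.0498
grip_force: 8.0
```

```bash
python3 -c "
from h import *
o=log();delta(tcp_from_grasp([.625,-.15,.10],-.279,125),pose(-.279,125),o);delta(tcp_from_grasp([.59,-.10,.25],.1,125),pose(.1,125),o)"
```

```text
{'time_s': 13.1, 'qpos': [-0.3106, 0.6103, 1.9598, 3.0744, 0.3909, -1.5295], 'ee_pos': [0.6537, -0.1641, 0.0155], 'eef_rot': [3.1373, -0.9618, -0.2741], 'force': [-3.4459, 1.34, 6.199], 'grip_width': 0.0498, 'grip_force': 7.9983}
d [51.3, -5.5, -55.2] [0.0003, -0.0019, 0.0028] rows>= 1.5
d [146.7, -49.4, -180.8] [0.311, -0.0014, -0.2143] rows>= 4.8
```

Scaled: -181 mm is -0.3017, -162 mm is -0.27, 0.311 rad is 0.198.

Call:
{"api": "arm_command", "payload": {
  "plan": [
    [[0.0167,0,-0.0133,0,0,0,0.3],[0.0367,0,-0.0333,0,0,0,0.3],[0.0633,-0.005,-0.0633,0,0,0,0.3],[0.085,-0.01,-0.0917,0.0127,0,-0.0089,0.3],[0.1083,-0.0183,-0.12,0.0382,0,-0.0255,0.3],[0.13,-0.0283,-0.15,0.0637,0,-0.0446,0.3],[0.1533,-0.04,-0.18,0.0891,0,-0.0637,0.3],[0.1767,-0.0517,-0.21,0.1146,0,-0.0828,0.3],[0.2,-0.0633,-0.24,0.1401,0,-0.1019,0.3],[0.2233,-0.0733,-0.27,0.1655,0,-0.1178,0.3],[0.245,-0.0817,-0.3017,0.198,-0.0006,-0.1362,0.3],[0.245,-0.0817,-0.3017,0.198,-0.0006,-0.1362,0.3]]
  ]
}}

```text
time_s: 14.3
ee_pos: [0.6059, -0.0989, 0.2375]
eef_rot: [-3.139, -0.96, 0.097]
force: [-0.1, -0.0, -1.2]
grip_width: 0.0502
grip_force: 8.0
```

```bash
cat > t2.py <<'E'
from path import *
from h import obs
o=obs(); s=(np.array(o['qpos']),np.array(o['ee_pos']),R.from_euler('xyz',o['eef_rot']).as_matrix())
t=sim(tcp_from_grasp([.538,.0,.28],.2,150),pose(.2,150),*s); delta(t[1],t[2],o)
t=sim(tcp_from_grasp([.539,.1355,.22],.0,215),pose(.0,215),*t)
E
python3 t2.py
```

```text
{'time_s': 14.3, 'qpos': [-0.3947, 0.0706, 2.0032, 1.1904, 0.4316, 0.1163], 'ee_pos': [0.6059, -0.0989, 0.2375], 'eef_rot': [-3.1394, -0.9595, 0.0968], 'force': [-0.1384, -0.0423, -1.2425], 'grip_width': 0.0502, 'grip_force': 7.9966}
end q [-0.15 -0.03  1.84  0.23  0.84  1.11] err 0.0 maxstep 0.12
d [-6.5, -106.1, -54.5] [0.0681, -0.4356, -0.0762] rows>= 3.0
end q [0.14 0.67 1.09 0.09 1.98 1.72] err 0.0 maxstep 0.09
```

Scaled: -106 mm is -0.1767, -94 mm is -0.1567, -0.12 rad is -0.0764.

Call:
{"api": "arm_command", "payload": {
  "plan": [
    [[0.0033,-0.0167,-0.02,0.0064,-0.0382,-0.0064,0.3],[0.0033,-0.0367,-0.0333,0.0115,-0.0764,-0.0127,0.3],[0,-0.06,-0.045,0.0172,-0.1146,-0.0191,0.3],[-0.0033,-0.0833,-0.0567,0.0229,-0.1528,-0.0261,0.3],[-0.005,-0.11,-0.0667,0.0286,-0.191,-0.0325,0.3],[-0.0067,-0.1333,-0.0767,0.035,-0.2292,-0.0395,0.3],[-0.01,-0.1567,-0.0833,0.0395,-0.2546,-0.0446,0.3],[-0.01,-0.1767,-0.0917,0.0433,-0.2776,-0.0484,0.3],[-0.01,-0.1767,-0.0917,0.0433,-0.2776,-0.0484,0.3]]
  ]
}}

```text
time_s: 15.2
ee_pos: [0.5482, 0.0026, 0.2645]
eef_rot: [3.141, -0.526, 0.2]
force: [0.4, -0.6, -0.8]
grip_width: 0.0501
grip_force: 8.0
```

```bash
python3 -c "
from h import *
o=log();delta(tcp_from_grasp([.539,.1355,.225],0,215),pose(0,215),o)"
```

```text
{'time_s': 15.2, 'qpos': [-0.1465, -0.0252, 1.8374, 0.2297, 0.8427, 1.114], 'ee_pos': [0.5482, 0.0026, 0.2645], 'eef_rot': [3.1411, -0.526, 0.1998], 'force': [0.4135, -0.5576, -0.8303], 'grip_width': 0.0501, 'grip_force': 7.9963}
d [-21.9, -134.3, 51.0] [0.0094, -1.1329, 0.2105] rows>= 7.7
```

Scaled: -134 mm is -0.2233, -125 mm is -0.2083, 0.0094 rad is 0.006.

Call:
{"api": "arm_command", "payload": {
  "plan": [
    [[0,-0.025,0,0.0006,-0.0891,0.0166,0.3],[0,-0.0533,0,0.0013,-0.1783,0.0331,0.3],[0,-0.0833,0,0.0019,-0.2674,0.0497,0.3],[0,-0.1167,0,0.0025,-0.3565,0.0662,0.3],[-0.0033,-0.15,0.0083,0.0038,-0.4456,0.0828,0.3],[-0.01,-0.1833,0.0233,0.0045,-0.5348,0.0993,0.3],[-0.0183,-0.2083,0.0433,0.0051,-0.6239,0.1159,0.3],[-0.03,-0.2233,0.07,0.0057,-0.7003,0.1305,0.3],[-0.0367,-0.2233,0.085,0.006,-0.7213,0.1337,0.3],[-0.0367,-0.2233,0.085,0.006,-0.7213,0.1337,0.3],[-0.0367,-0.2233,0.085,0.006,-0.7213,0.1337,0.3]]
  ]
}}

```text
time_s: 16.3
ee_pos: [0.5285, 0.1339, 0.2088]
eef_rot: [-3.14, 0.61, -0.0]
force: [-0.8, -0.3, -0.9]
grip_width: 0.0501
grip_force: 8.0
```

```bash
cat > hb.py <<'E'
from h import *
import sys
# base face of the held pot and the shift that lowers it onto peg (x,y)
peg=np.array([float(sys.argv[1]),float(sys.argv[2])])
o=log(); R0=R.from_euler('xyz',o['eef_rot']).as_matrix(); g=o['ee_pos']-.019*R0[:,2]
p,d,i=snap('wrist');P=cloud(i,d)
m=(p.min(2)>110)&(np.ptp(p.astype(int),axis=2)<50)&(np.linalg.norm(P[...,:2]-g[:2],axis=2)<.045)&(abs(P[...,2]-g[2]-.025)<.012)
b=P[m]; lo,hi=np.percentile(b,[1,99],axis=0)
A=np.c_[b[:,:2]-b[:,:2].mean(0),np.ones(len(b))]; med=np.median(b[:,2]); k=abs(b[:,2]-med)<.005; s=np.linalg.lstsq(A[k],b[k,2],rcond=None)[0]
u,w=R0[:2,0]/np.linalg.norm(R0[:2,0]),R0[:2,1]   # heading, lateral
bl=b[k,:2]; au=bl@u; aw=bl@w; cu=np.percentile(au,99.5)-.025; cw=(np.percentile(aw,.5)+np.percentile(aw,99.5))/2
c=cu*u+cw*w; zc=s[2]+s[:2]@(c-b[:,:2].mean(0)); tip=c+s[:2]*.085
print(len(b),'base ctr',c.round(4),'z',zc.round(4),'slope',s[:2].round(3),'mouth',tip.round(4))
mid=(c+tip)/2; v=np.r_[peg-mid,.1045-zc]; print('move world',(v*1e3).round(1),'tool',(R0.T@v*1e3).round(1))
E
python3 hb.py .539 .1355
```

```text
{'time_s': 16.3, 'qpos': [0.1402, 0.6694, 1.0878, 0.0897, 1.9876, 1.7227], 'ee_pos': [0.5285, 0.1339, 0.2088], 'eef_rot': [-3.1398, 0.6095, -0.0003], 'force': [-0.7749, -0.2999, -0.8537], 'grip_width': 0.0501, 'grip_force': 7.9977}
6795 base ctr [0.5385 0.1335] z 0.2473 slope [-0.049  0.   ] mouth [0.5344 0.1336]
move world [   2.5    1.9 -142.8] tool [ 83.8  -1.7 115.6]
```

Scaled: 114 mm is 0.19, -1.7 mm is -0.0028.

Call:
{"api": "arm_command", "payload": {
  "plan": [
    [[0.0033,-0.0028,-0.0025,0,0,0,0.3],[0.0267,-0.0028,0.0317,0,0,0,0.3],[0.05,-0.0028,0.0633,0,0,0,0.3],[0.075,-0.0028,0.0967,0,0,0,0.3],[0.0983,-0.0028,0.13,0,0,0,0.3],[0.1167,-0.0028,0.16,0,0,0,0.3],[0.13,-0.0028,0.18,0,0,0,0.3],[0.1367,-0.0028,0.19,0,0,0,0.3],[0.1367,-0.0028,0.19,0,0,0,0.3],[0.1367,-0.0028,0.19,0,0,0,0.3]]
  ]
}}

```text
time_s: 17.35
ee_pos: [0.5306, 0.1361, 0.0695]
eef_rot: [-3.141, 0.609, -0.001]
force: [-0.5, 0.5, -0.6]
grip_width: 0.05
grip_force: 8.0
```

```bash
python3 hb.py .539 .1355
```

```text
{'time_s': 17.35, 'qpos': [0.1432, 0.8102, 1.1868, 0.0842, 1.7484, 1.704], 'ee_pos': [0.5306, 0.1361, 0.0695], 'eef_rot': [-3.1409, 0.6094, -0.0007], 'force': [-0.4672, 0.4602, -0.6445], 'grip_width': 0.05, 'grip_force': 7.9977}
6091 base ctr [0.5405 0.1354] z 0.1079 slope [-0.044  0.   ] mouth [0.5367 0.1355]
move world [ 0.4  0.  -3.4] tool [ 2.3 -0.   2.5]
```

Scaled: -132 mm is -0.22, 2.5 mm is 0.0042.

Call:
{"api": "arm_command", "payload": {
  "plan": [
    [[0.0033,0,0.0042,0,0,0,0.3],[0.0033,0,0.0042,0,0,0,0.3],[0.0033,0,0.0042,0,0,0,0.1],[0.0033,0,0.0042,0,0,0,-0.3],[0.0033,0,0.0042,0,0,0,-0.5],[0.0033,0,0.0042,0,0,0,-0.5],[0.0033,0,0.0042,0,0,0,-0.5],[0.0033,0,0.0042,0,0,0,-0.5],[-0.0217,0,-0.0333,0,0,0,-0.5],[-0.0583,0,-0.0833,0,0,0,-0.5],[-0.1,0,-0.1433,0,0,0,-0.5],[-0.1517,0,-0.22,0,0,0,-0.5]]
  ]
}}

```text
time_s: 18.6
ee_pos: [0.5306, 0.1359, 0.2244]
eef_rot: [-3.142, 0.613, -0.001]
force: [-0.2, -0.0, 0.5]
grip_width: 0.0705
grip_force: 0.0
```

```bash
cat > t3.py <<'E'
from path import *
from h import *
o=obs()
p,d,i=snap('wrist');P=cloud(i,d);cv2.imwrite('pics/w4.png',p)
for c in ([.536,.036,.1],[.539,.1355,.1]):
    m=(p.min(2)>110)&(np.ptp(p.astype(int),axis=2)<50)&(np.linalg.norm(P-c,axis=2)<.05)&(abs(P[...,2]-.104)<.012); b=P[m]; print(len(b),np.percentile(b,[1,50,99],axis=0).round(4).tolist() if len(b) else '')
for n in ['top','scene']:
    p,d,i=snap(n); pots(p,cloud(i,d))
s=(np.array(o['qpos']),np.array(o['ee_pos']),R.from_euler('xyz',o['eef_rot']).as_matrix())
ps=-.382
t=sim(tcp_from_grasp([.50,-.10,.28],.1,135),pose(.1,135),*s); delta(t[1],t[2],o)
t=sim(tcp_from_grasp([.50,-.24,.2],.0,120),pose(.0,120),*t)
t=sim(*pre((575,-310),ps,122),*t)
t=sim(*pre((575,-310),ps,125,back=0),*t)
t=sim(tcp_from_grasp([.58,-.30,.12],ps,125),pose(ps,125),*t)
t=sim(tcp_from_grasp([.52,-.20,.25],.0,130),pose(0,130),*t)
E
python3 t3.py
```

```text
{'time_s': 18.6, 'qpos': [0.143, 0.6675, 1.0562, 0.0919, 2.0242, 1.7292], 'ee_pos': [0.5306, 0.1359, 0.2244], 'eef_rot': [-3.1416, 0.6128, -0.001], 'force': [-0.2005, -0.032, 0.5477], 'grip_width': 0.0705, 'grip_force': 0.0}
4232 [[0.5111, 0.0117, 0.093], [0.5418, 0.0367, 0.1033], [0.5611, 0.0612, 0.1047]]
4271 [[0.5146, 0.1104, 0.0931], [0.5455, 0.1349, 0.1032], [0.5645, 0.1591, 0.1046]]
pot px [429. 231.] ctr 614 -326 LxW 85 50 yaw -0.372 base [ 574. -310.] z 50.0
pot px [204. 313.] ctr 616 -326 LxW 86 50 yaw -0.371 base [ 576. -310.] z 51.0
end q [-0.46 -0.16  2.06  0.66  0.65  0.6 ] err 0.0 maxstep 0.23
d [-38.2, 234.6, -24.7] [0.0095, 1.3969, -0.1093] rows>= 9.3
end q [-0.8   0.12  2.14  1.57  0.67 -0.47] err 0.0 maxstep 0.08
end q [-0.67  0.41  2.15  2.59  0.48 -1.23] err 0.0 maxstep 0.09
end q [-0.61  0.64  1.9   2.62  0.39 -1.22] err 0.0 maxstep 0.02
end q [-0.6   0.39  1.97  2.33  0.25 -0.9 ] err 0.0 maxstep 0.04
end q [-0.64 -0.    2.03  0.98  0.59  0.23] err 0.0 maxstep 0.15
```

View pics/w4.png

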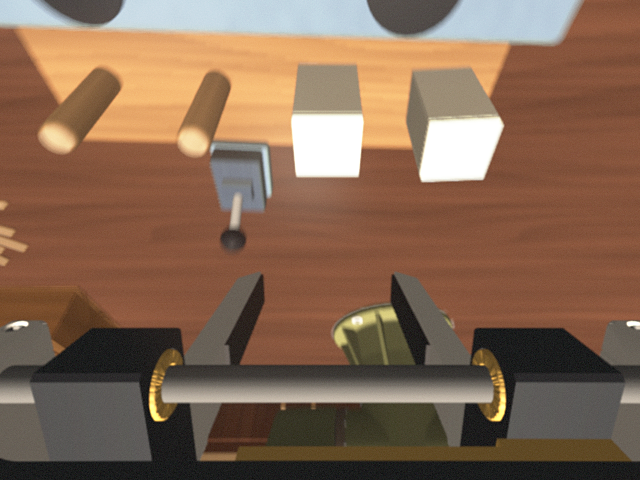

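Two pots hang, at about (328,150) and (455,150) in the wrist view. Now pot B.

Scaled: 235 mm is 0.3917, 216 mm is 0.36, 0.98 rad is 0.6239.

Call:
{"api": "arm_command", "payload": {
  "plan": [
    [[-0.05,0.025,-0.0583,0,0,0,-0.5],[-0.0917,0.0633,-0.075,0.0006,0.0891,-0.0064,-0.5],[-0.1,0.1033,-0.075,0.0013,0.1783,-0.014,-0.5],[-0.1,0.1433,-0.075,0.0019,0.2674,-0.021,-0.5],[-0.1,0.1833,-0.075,0.0025,0.3565,-0.028,-0.5],[-0.0933,0.22,-0.0667,0.0032,0.4456,-0.035,-0.5],[-0.0867,0.2567,-0.0633,0.0038,0.5348,-0.042,-0.5],[-0.08,0.2933,-0.0567,0.0045,0.6239,-0.049,-0.5],[-0.0733,0.3267,-0.05,0.0051,0.713,-0.056,-0.5],[-0.0667,0.36,-0.0433,0.0057,0.8021,-0.063,-0.5],[-0.0633,0.3917,-0.0417,0.006,0.8894,-0.0694,-0.5],[-0.0633,0.3917,-0.0417,0.006,0.8894,-0.0694,-0.5]]
  ]
}}

```text
time_s: 19.95
ee_pos: [0.5126, -0.1003, 0.2631]
eef_rot: [-3.141, -0.788, 0.096]
force: [0.3, 0.6, 0.0]
grip_width: 0.0706
grip_force: 0.0
```

```bash
python3 -c "
from h import *
o=log();delta(tcp_from_grasp([.50,-.24,.2],0,120),pose(0,120),o)"
```

```text
{'time_s': 19.95, 'qpos': [-0.461, -0.1612, 2.0672, 0.6759, 0.6439, 0.5865], 'ee_pos': [0.5126, -0.1003, 0.2631], 'eef_rot': [-3.1407, -0.7878, 0.096], 'force': [0.3416, 0.555, 0.0244], 'grip_width': 0.0706, 'grip_force': 0.0}
d [-58.3, 139.5, 44.3] [-0.0774, 0.2592, 0.0584] rows>= 3.2
```

Scaled: 139 mm is 0.2317, 120 mm is 0.2, 0.259 rad is 0.1649.

Call:
{"api": "arm_command", "payload": {
  "plan": [
    [[-0.0133,0.0333,0.01,-0.007,0.0236,0.0051,-0.5],[-0.0267,0.0667,0.02,-0.014,0.0471,0.0102,-0.5],[-0.0417,0.1,0.0317,-0.021,0.07,0.0159,-0.5],[-0.0567,0.1333,0.0433,-0.028,0.0942,0.021,-0.5],[-0.07,0.1667,0.0533,-0.035,0.1178,0.0267,-0.5],[-0.0833,0.2,0.0633,-0.042,0.1413,0.0318,-0.5],[-0.0967,0.2317,0.0733,-0.049,0.1649,0.0369,-0.5],[-0.0967,0.2317,0.0733,-0.049,0.1649,0.0369,-0.5]]
  ]
}}

```text
time_s: 20.75
ee_pos: [0.517, -0.2392, 0.1901]
eef_rot: [-3.136, -1.043, -0.004]
force: [-0.5, 0.8, 0.9]
grip_width: 0.0707
grip_force: 0.0
```

```bash
python3 -c "
from h import *
o=log()
for n in ['top','scene','wrist']:
    p,d,i=snap(n); print(n); pots(p,cloud(i,d))
delta(*pre((575,-310),-.376,122),o)"
```

```text
{'time_s': 20.75, 'qpos': [-0.8011, 0.1176, 2.142, 1.5582, 0.6709, -0.4619], 'ee_pos': [0.517, -0.2392, 0.1901], 'eef_rot': [-3.1359, -1.0427, -0.0044], 'force': [-0.4729, 0.806, 0.8924], 'grip_width': 0.0707, 'grip_force': 0.0}
top
pot px [429. 231.] ctr 614 -326 LxW 86 51 yaw -0.372 base [ 574. -311.] z 50.0
scene
pot px [204. 313.] ctr 615 -325 LxW 88 50 yaw -0.376 base [ 576. -310.] z 51.0
wrist
pot px [423. 277.] ctr 633 -335 LxW 50 44 yaw 1.194 base [ 617. -375.] z 49.0
pot px [389. 312.] ctr 600 -298 LxW 50 20 yaw 0.072 base [ 557. -301.] z 49.0
d [-95.8, 55.1, 75.9] [-0.3238, -0.0295, 0.1922] rows>= 2.7
```

```bash
python3 -c "
from h import *
delta(*pre((575,-310),-.376,130))"
```

```text
d [-88.3, 58.8, 77.0] [-0.3112, -0.17, 0.2185] rows>= 2.8
```

Scaled: -88 mm is -0.1467, -80 mm is -0.1333, 0.2185 rad is 0.1391.

Call:
{"api": "arm_command", "payload": {
  "plan": [
    [[-0.015,0.01,0.0133,-0.0197,-0.0108,0.014,-0.5],[-0.03,0.02,0.025,-0.0395,-0.0216,0.028,-0.5],[-0.045,0.03,0.0383,-0.0592,-0.0325,0.042,-0.5],[-0.06,0.04,0.0517,-0.0789,-0.0433,0.056,-0.5],[-0.0733,0.0483,0.0633,-0.0987,-0.0541,0.07,-0.5],[-0.0883,0.0583,0.0767,-0.119,-0.0649,0.0834,-0.5],[-0.1033,0.0683,0.09,-0.1388,-0.0758,0.0974,-0.5],[-0.1183,0.0783,0.1033,-0.1592,-0.0866,0.1114,-0.5],[-0.1333,0.0883,0.115,-0.1783,-0.0974,0.1254,-0.5],[-0.1467,0.0983,0.1283,-0.198,-0.1082,0.1391,-0.5],[-0.1467,0.0983,0.1283,-0.198,-0.1082,0.1391,-0.5]]
  ]
}}

```text
time_s: 22.0
ee_pos: [0.5417, -0.2963, 0.0787]
eef_rot: [-3.141, -0.874, -0.375]
force: [-0.3, -0.3, 0.6]
grip_width: 0.0708
grip_force: 0.0
```

```bash
python3 -c "
from h import *
o=log()
for n in ['top','scene','wrist']:
    p,d,i=snap(n); print(n); pots(p,cloud(i,d))
delta(*pre((575,-310),-.376,130,back=0),o)"
```

```text
{'time_s': 22.0, 'qpos': [-0.6524, 0.3605, 2.07, 2.1582, 0.2552, -0.7834], 'ee_pos': [0.5417, -0.2963, 0.0787], 'eef_rot': [-3.1414, -0.874, -0.3752], 'force': [-0.3088, -0.3019, 0.5732], 'grip_width': 0.0708, 'grip_force': 0.0}
top
pot px [429. 231.] ctr 613 -326 LxW 85 52 yaw -0.394 base [ 574. -310.] z 50.0
scene
pot px [204. 313.] ctr 615 -325 LxW 89 50 yaw -0.375 base [ 575. -310.] z 51.0
wrist
pot px [328. 218.] ctr 613 -327 LxW 85 50 yaw -0.385 base [ 574. -311.] z 49.0
d [-1.3, 0.6, 99.6] [-0.0009, -0.0013, 0.0005] rows>= 2.0
```

Call:
{"api": "arm_command", "payload": {
  "plan": [
    [[-0.0017,0.0008,0.05,0,0,0,-0.5],[-0.0017,0.0013,0.1,0,0,0,-0.5],[-0.0017,0.0017,0.1417,0,0,0,-0.5],[-0.0017,0.0017,0.165,0,0,0,-0.5],[-0.0017,0.0017,0.165,0,0,0,-0.5],[-0.0017,0.0017,0.165,0,0,0,0.3],[-0.0017,0.0017,0.165,0,0,0,0.3],[-0.0017,0.0017,0.165,0,0,0,0.3],[-0.0017,0.0017,0.165,0,0,0,0.3],[-0.0017,0.0017,0.165,0,0,0,0.3],[-0.0017,0.0017,0.165,0,0,0,0.3]]
  ],
  "squeeze": 8
}}

```text
time_s: 23.25
ee_pos: [0.6109, -0.326, 0.0153]
eef_rot: [-3.141, -0.876, -0.376]
force: [-3.9, 2.0, 6.7]
grip_width: 0.0497
grip_force: 8.0
```

```bash
python3 -c "
from path import *
from h import *
o=log(); s=(np.array(o['qpos']),np.array(o['ee_pos']),R.from_euler('xyz',o['eef_rot']).as_matrix())
t=sim(tcp_from_grasp([.575,-.30,.10],-.376,130),pose(-.376,130),*s); delta(t[1],t[2],o)
t=sim(tcp_from_grasp([.50,-.18,.28],.0,140),pose(0,140),*t); delta(t[1],t[2],o)
t=sim(tcp_from_grasp([.50,.15,.29],.2,165),pose(.2,165),*t)
t=sim(tcp_from_grasp([.543,.334,.24],.2,220),pose(.2,220),*t)
t=sim(tcp_from_grasp([.543,.334,.08],.2,220),pose(.2,220),*t)
"
```

```text
{'time_s': 23.25, 'qpos': [-0.6142, 0.6137, 1.8711, 2.4062, 0.2735, -1.0083], 'ee_pos': [0.6109, -0.326, 0.0153], 'eef_rot': [-3.1415, -0.876, -0.3762], 'force': [-3.9279, 1.9762, 6.7259], 'grip_width': 0.0497, 'grip_force': 7.9979}
end q [-0.61  0.42  1.95  2.01  0.19 -0.59] err 0.0 maxstep 0.04
d [37.5, -11.0, -68.2] [0.0001, -0.0033, -0.0001] rows>= 1.6
end q [-0.58 -0.08  1.95  0.55  0.74  0.67] err 0.0 maxstep 0.24
d [99.0, -99.6, -271.9] [0.2667, -0.1758, -0.2659] rows>= 6.1
end q [ 0.22  0.05  1.68 -0.01  1.15  1.6 ] err 0.0 maxstep 0.09
end q [0.43 0.94 0.62 0.19 2.25 1.87] err 0.0 maxstep 0.1
end q [0.43 1.06 0.78 0.16 1.98 1.82] err 0.0 maxstep 0.02
```

Scaled: -272 mm is -0.4533, -236 mm is -0.3933, -0.08 rad is -0.0509.

Call:
{"api": "arm_command", "payload": {
  "plan": [
    [[0.0133,0,-0.0117,0,0,0,0.3],[0.0333,0,-0.0333,0,0,0,0.3],[0.0533,-0.0083,-0.0667,0,0,0,0.3],[0.0667,-0.02,-0.1133,0.0127,-0.0083,-0.0127,0.3],[0.08,-0.0383,-0.1567,0.0318,-0.0223,-0.0318,0.3],[0.0933,-0.0567,-0.2,0.0509,-0.0337,-0.0509,0.3],[0.1067,-0.0767,-0.2433,0.07,-0.0477,-0.07,0.3],[0.12,-0.0967,-0.2867,0.0923,-0.0618,-0.0923,0.3],[0.1333,-0.1167,-0.3333,0.1146,-0.0764,-0.1146,0.3],[0.15,-0.1417,-0.3933,0.1432,-0.0955,-0.1432,0.3],[0.165,-0.1667,-0.4533,0.17,-0.112,-0.1693,0.3],[0.165,-0.1667,-0.4533,0.17,-0.112,-0.1693,0.3]]
  ]
}}

```text
time_s: 24.45
ee_pos: [0.512, -0.1788, 0.2697]
eef_rot: [3.138, -0.701, 0.005]
force: [0.2, -0.1, -2.7]
grip_width: 0.0503
grip_force: 8.0
```

```bash
python3 -c "
from h import *
o=log();delta(tcp_from_grasp([.50,.15,.29],.2,165),pose(.2,165),o)"
```

```text
{'time_s': 24.45, 'qpos': [-0.5827, -0.0874, 1.9486, 0.5499, 0.7446, 0.6775], 'ee_pos': [0.512, -0.1788, 0.2697], 'eef_rot': [3.1377, -0.7011, 0.0045], 'force': [0.176, -0.1171, -2.6728], 'grip_width': 0.0503, 'grip_force': 7.9981}
d [-3.1, -329.8, -6.5] [0.0951, -0.4375, -0.1755] rows>= 6.6
```

Scaled: -330 mm is -0.55, -295 mm is -0.4917, -0.4375 rad is -0.2785.

Call:
{"api": "arm_command", "payload": {
  "plan": [
    [[0.0167,-0.0333,-0.0167,0.0038,-0.0191,-0.007,0.3],[0.025,-0.0833,-0.0333,0.0089,-0.0446,-0.0166,0.3],[0.025,-0.1417,-0.0333,0.0153,-0.07,-0.028,0.3],[0.025,-0.2,-0.0333,0.0216,-0.0987,-0.0395,0.3],[0.025,-0.2583,-0.0333,0.028,-0.1273,-0.0509,0.3],[0.02,-0.3167,-0.0333,0.0344,-0.156,-0.0637,0.3],[0.015,-0.375,-0.03,0.0407,-0.1878,-0.0751,0.3],[0.01,-0.4333,-0.025,0.0471,-0.2165,-0.0872,0.3],[0.0033,-0.4917,-0.0167,0.0541,-0.2483,-0.0993,0.3],[-0.005,-0.55,-0.01,0.0605,-0.2785,-0.1117,0.3],[-0.005,-0.55,-0.01,0.0605,-0.2785,-0.1117,0.3]]
  ]
}}

```text
time_s: 25.55
ee_pos: [0.5059, 0.1536, 0.2654]
eef_rot: [-3.136, -0.254, 0.201]
force: [-0.3, 0.4, -1.2]
grip_width: 0.0499
grip_force: 8.0
```

```bash
python3 -c "
from h import *
o=log();delta(tcp_from_grasp([.543,.334,.24],.2,220),pose(.2,220),o)"
```

```text
{'time_s': 25.55, 'qpos': [0.2257, 0.0604, 1.6832, -0.0003, 1.144, 1.595], 'ee_pos': [0.5059, 0.1536, 0.2654], 'eef_rot': [-3.1356, -0.254, 0.2008], 'force': [-0.3417, 0.4046, -1.1906], 'grip_width': 0.0499, 'grip_force': 7.9986}
d [48.2, -169.0, 54.8] [-0.0053, -0.9521, 0.0037] rows>= 6.4
```

Scaled: -169 mm is -0.2817, -155 mm is -0.2583, -0.952 rad is -0.6061.

Call:
{"api": "arm_command", "payload": {
  "plan": [
    [[0.0083,-0.03,0,-0.0006,-0.0637,0,0.3],[0.02,-0.0633,0.0033,-0.0006,-0.1273,0.0006,0.3],[0.03,-0.0967,0.01,-0.0013,-0.1974,0.0006,0.3],[0.04,-0.13,0.02,-0.0013,-0.2674,0.0013,0.3],[0.05,-0.1633,0.03,-0.0019,-0.3374,0.0013,0.3],[0.06,-0.1967,0.0433,-0.0025,-0.4074,0.0019,0.3],[0.0683,-0.23,0.0583,-0.0025,-0.4775,0.0019,0.3],[0.075,-0.2583,0.075,-0.0032,-0.5475,0.0025,0.3],[0.08,-0.2817,0.0917,-0.0032,-0.6061,0.0025,0.3],[0.08,-0.2817,0.0917,-0.0032,-0.6061,0.0025,0.3],[0.08,-0.2817,0.0917,-0.0032,-0.6061,0.0025,0.3]]
  ]
}}

```text
time_s: 26.65
ee_pos: [0.5325, 0.3279, 0.2257]
eef_rot: [3.141, 0.694, 0.194]
force: [0.1, -0.4, -0.7]
grip_width: 0.05
grip_force: 8.0
```

```bash
python3 hb.py .5445 .334; python3 -c "
from h import *
p,d,i=snap('wrist');P=cloud(i,d);cv2.imwrite('pics/w5.png',p)
w=P.reshape(-1,3);w=w[(abs(w[:,2]-.1)<.004)&(abs(w[:,0]-.544)<.025)&(abs(w[:,1]-.334)<.025)]
print(len(w),((w.max(0)+w.min(0))*500).round(1) if len(w) else '')"
```

```text
{'time_s': 26.65, 'qpos': [0.429, 0.9356, 0.6314, 0.1907, 2.2465, 1.8725], 'ee_pos': [0.5325, 0.3279, 0.2257], 'eef_rot': [3.1407, 0.6944, 0.1945], 'force': [0.1002, -0.3573, -0.7272], 'grip_width': 0.05, 'grip_force': 7.9987}
6092 base ctr [0.5424 0.3288] z 0.2633 slope [-0.052 -0.01 ] mouth [0.538  0.3279]
move world [   4.3    5.7 -158.8] tool [105.7  -4.8 118.6]
706 [544.8 336.   98.5]
```

Scaled: 117 mm is 0.195, 100 mm is 0.1667.

Call:
{"api": "arm_command", "payload": {
  "plan": [
    [[0.0067,-0.0097,-0.005,0,0,0,0.3],[0.03,-0.0097,0.0217,0,0,0,0.3],[0.0567,-0.0097,0.0533,0,0,0,0.3],[0.0833,-0.0097,0.085,0,0,0,0.3],[0.11,-0.0097,0.1167,0,0,0,0.3],[0.1333,-0.0097,0.1467,0,0,0,0.3],[0.1533,-0.0097,0.1717,0,0,0,0.3],[0.1667,-0.0097,0.1867,0,0,0,0.3],[0.1733,-0.0097,0.195,0,0,0,0.3],[0.1733,-0.0097,0.195,0,0,0,0.3],[0.1733,-0.0097,0.195,0,0,0,0.3]]
  ]
}}

```text
time_s: 27.85
ee_pos: [0.5365, 0.3349, 0.0725]
eef_rot: [3.141, 0.692, 0.195]
force: [0.3, -0.3, -0.5]
grip_width: 0.0499
grip_force: 8.0
```

```bash
python3 hb.py .5445 .335
```

```text
{'time_s': 27.85, 'qpos': [0.4352, 1.0627, 0.7494, 0.1671, 2.0018, 1.8275], 'ee_pos': [0.5365, 0.3349, 0.0725], 'eef_rot': [3.141, 0.6918, 0.1951], 'force': [0.273, -0.3141, -0.4696], 'grip_width': 0.0499, 'grip_force': 7.9986}
5994 base ctr [0.5463 0.3358] z 0.11 slope [-0.049 -0.011] mouth [0.5421 0.3349]
move world [ 0.3 -0.4 -5.5] tool [3.7 0.4 4.1]
```

Scaled: -118 mm is -0.1967, 3.7 mm is 0.0062.

Call:
{"api": "arm_command", "payload": {
  "plan": [
    [[0.005,0,0.0062,0,0,0,0.3],[0.005,0,0.0062,0,0,0,0.3],[0.005,0,0.0062,0,0,0,0.1],[0.005,0,0.0062,0,0,0,-0.3],[0.005,0,0.0062,0,0,0,-0.5],[0.005,0,0.0062,0,0,0,-0.5],[0.005,0,0.0062,0,0,0,-0.5],[0.005,0,0.0062,0,0,0,-0.5],[-0.0217,0,-0.0267,0,0,0,-0.5],[-0.0633,0,-0.075,0,0,0,-0.5],[-0.1133,0,-0.1333,0,0,0,-0.5],[-0.1667,0,-0.1967,0,0,0,-0.5]]
  ]
}}

```text
time_s: 29.1
ee_pos: [0.5342, 0.3344, 0.2272]
eef_rot: [3.14, 0.695, 0.194]
force: [-0.3, 0.5, -0.0]
grip_width: 0.0707
grip_force: 0.0
```

Run:
```python
from h import *
o=log()
p,d,i=snap('wrist');P=cloud(i,d);cv2.imwrite('pics/w6.png',p)
for c in ([.536,.036,.1],[.539,.1355,.1],[.5445,.335,.1]):
    m=(p.min(2)>110)&(np.ptp(p.astype(int),axis=2)<50)&(np.linalg.norm(P-c,axis=2)<.05)&(abs(P[...,2]-.104)<.012); b=P[m]; print(len(b),np.percentile(b,[1,50,99],axis=0).round(4).tolist() if len(b) else '')
# lever ball
m=(P[...,2]>.06)&(P[...,2]<.115)&(abs(P[...,0]-.43)<.04)&(abs(P[...,1]-.225)<.04)
b=P[m];print('lever',len(b),b.min(0).round(3),b.max(0).round(3))
p,d,i=snap('top');P=cloud(i,d);cv2.imwrite('pics/t6.png',p)
for c in ([.536,.036,.1],[.539,.1355,.1],[.5445,.335,.1]):
    m=(np.linalg.norm(P-c,axis=2)<.045)&(abs(P[...,2]-.104)<.012); b=P[m]; print(len(b),np.percentile(b,[1,50,99],axis=0).round(4).tolist() if len(b) else '')
m=(P[...,2]>.085)&(P[...,2]<.115)&(abs(P[...,0]-.43)<.04)&(abs(P[...,1]-.225)<.04)
b=P[m];print('lever',len(b),b.min(0).round(3),b.max(0).round(3))
```

```text
{'time_s': 29.1, 'qpos': [0.4359, 0.9526, 0.5984, 0.1978, 2.262, 1.8847], 'ee_pos': [0.5342, 0.3344, 0.2272], 'eef_rot': [3.1398, 0.6952, 0.1945], 'force': [-0.3118, 0.4687, -0.0387], 'grip_width': 0.0707, 'grip_force': 0.0}
689 [[0.5097, 0.0316, 0.0937], [0.522, 0.0566, 0.1032], [0.5439, 0.0621, 0.1045]]
3311 [[0.515, 0.1114, 0.0927], [0.5453, 0.1388, 0.1033], [0.5641, 0.1605, 0.1047]]
4514 [[0.52, 0.3098, 0.0928], [0.5519, 0.3365, 0.1033], [0.573, 0.3625, 0.1046]]
lever 705 [0.417 0.218 0.06 ] [0.445 0.243 0.111]
349 [[0.5101, 0.0113, 0.0978], [0.5342, 0.0375, 0.1041], [0.5602, 0.0617, 0.1099]]
358 [[0.514, 0.1103, 0.0955], [0.5384, 0.1344, 0.1036], [0.5628, 0.1588, 0.1097]]
0 
lever 37 [0.414 0.218 0.096] [0.436 0.234 0.113]
```

View pics/w6.png

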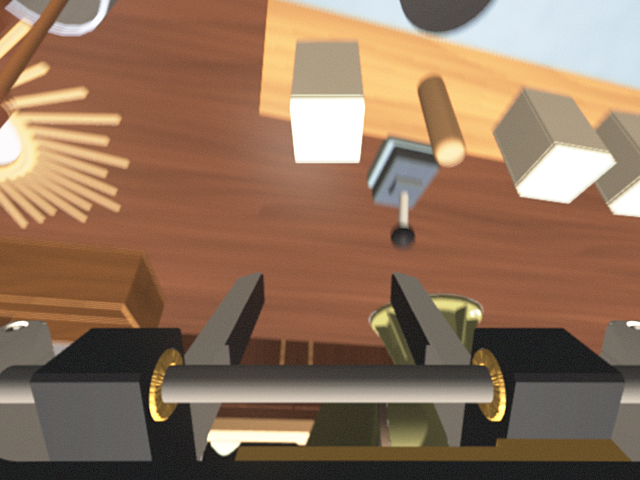

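```bash
python3 -c "
from path import *
from h import *
o=ctrl.get_obs(); s=(np.array(o['qpos']),np.array(o['ee_pos']),R.from_euler('xyz',o['eef_rot']).as_matrix())
t=sim(np.array([.375,.232,.20]),pose(0,180),*s); delta(t[1],t[2],o)
t=sim(np.array([.375,.232,.083]),pose(0,180),*t)"
```

```text
end q [ 0.47  0.06  1.82 -0.    1.26  2.04] err 0.0 maxstep 0.13
d [-116.9, 70.0, 137.8] [0.0649, 0.6805, 0.1887] rows>= 4.7
end q [ 0.47  0.21  1.95 -0.    0.98  2.04] err 0.0 maxstep 0.02
```

View pics/t6.png

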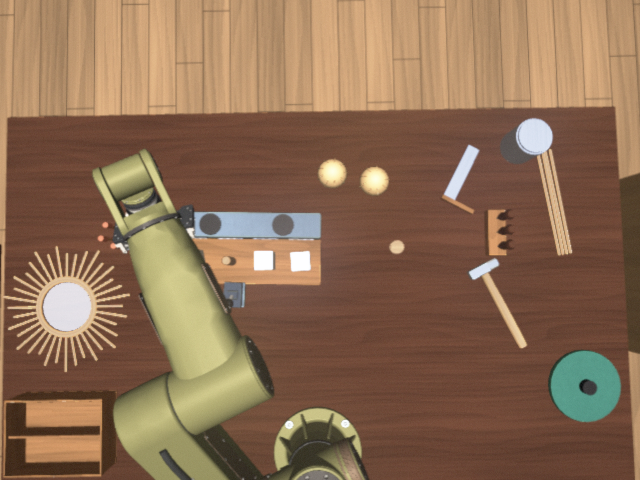

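The top view shows pots at (263,261) and (300,261), the third on peg 3 under the arm, and no other pots. Bystanders stand as before. Now the lever.

Scaled: 138 mm is 0.23, 125 mm is 0.2083, 0.12 rad is 0.0764.

Call:
{"api": "arm_command", "payload": {
  "plan": [
    [[-0.0417,0,-0.0467,0,0,0,0],[-0.0917,0.0133,-0.025,0.0051,0.0541,0.0146,0.5],[-0.125,0.0333,0.0333,0.0127,0.1273,0.035,1],[-0.15,0.0533,0.0833,0.0191,0.2037,0.0573,1],[-0.1667,0.0733,0.1333,0.0267,0.2801,0.0764,1],[-0.18,0.0933,0.175,0.0337,0.3565,0.0987,1],[-0.19,0.1083,0.2083,0.0414,0.4329,0.1203,1],[-0.195,0.1167,0.23,0.0414,0.4332,0.1203,1],[-0.195,0.1167,0.23,0.0414,0.4332,0.1203,1],[-0.195,0.1167,0.23,0.0414,0.4332,0.1203,1]]
  ],
  "squeeze": 10
}}

```text
time_s: 30.2
ee_pos: [0.3722, 0.2309, 0.1949]
eef_rot: [3.137, 0.009, -0.0]
force: [0.1, 0.2, -0.2]
grip_width: 0.0002
grip_force: 0.0
```

Run:
```python
from h import *
o=log(); delta([.38,.231,.083],pose(-.1,180),o)
p,d,i=snap('wrist');P=cloud(i,d)
for (n,pp,P) in [('wrist',p,P)]+[(n,)+(lambda s:(s[0],cloud(s[2],s[1])))(snap(n)) for n in ('scene','top')]:
    m=(P[...,2]>.088)&(P[...,2]<.115)&(abs(P[...,0]-.43)<.035)&(abs(P[...,1]-.225)<.03)
    b=P[m]; print(n,len(b),np.percentile(b,[3,50,97],axis=0).round(3).tolist() if len(b) else '')
    for c in ([.536,.036,.1],[.539,.1355,.1],[.5445,.335,.1]):
        b=P[(np.linalg.norm(P-c,axis=2)<.045)&(abs(P[...,2]-.104)<.006)]; print('  pot',len(b),np.median(b,axis=0).round(3) if len(b) else '')
```

```text
{'time_s': 30.2, 'qpos': [0.4716, 0.0642, 1.8252, 0.0, 1.2627, 2.0424], 'ee_pos': [0.3722, 0.2309, 0.1949], 'eef_rot': [3.1368, 0.0094, -0.0], 'force': [0.1106, 0.2244, -0.224], 'grip_width': 0.0002, 'grip_force': 0.0}
d [8.8, -0.6, 111.8] [0.0052, 0.0092, 0.1] rows>= 2.2
wrist 868 [[0.415, 0.219, 0.1], [0.426, 0.23, 0.107], [0.436, 0.241, 0.111]]
  pot 3737 [0.525 0.04  0.103]
  pot 3455 [0.527 0.136 0.103]
  pot 2784 [0.53  0.335 0.103]
scene 66 [[0.42, 0.219, 0.094], [0.432, 0.226, 0.106], [0.441, 0.238, 0.113]]
  pot 333 [0.54  0.035 0.105]
  pot 320 [0.543 0.133 0.104]
  pot 271 [0.547 0.333 0.105]
top 69 [[0.415, 0.219, 0.099], [0.426, 0.228, 0.107], [0.436, 0.24, 0.113]]
  pot 343 [0.534 0.038 0.104]
  pot 341 [0.538 0.135 0.104]
  pot 347 [0.544 0.333 0.104]
```

Scaled: 112 mm is 0.1867, 75 mm is 0.125, 0.1 rad is 0.0637.

Call:
{"api": "arm_command", "payload": {
  "plan": [
    [[0.005,0,0.0583,0.0032,0.0057,0.0255,1],[0.01,0,0.125,0.0032,0.0057,0.0509,1],[0.015,-0.0008,0.1867,0.0032,0.0057,0.0637,1],[0.015,-0.0008,0.1867,0.0032,0.0057,0.0637,1],[0.015,-0.0008,0.1867,0.0032,0.0057,0.0637,1]]
  ]
}}

```text
time_s: 30.85
ee_pos: [0.382, 0.2315, 0.0831]
eef_rot: [3.14, 0.002, -0.1]
force: [-0.1, 0.1, 1.7]
grip_width: 0.0005
grip_force: 0.0
```

Scaled: 82 mm is 0.1367, 78 mm is 0.13.

Call:
{"api": "arm_command", "payload": {
  "plan": [
    [[0.025,0,0,0,0,0,1],[0.0467,0,0,0,0,0,1],[0.0633,0,0,0,0,0,1],[0.08,0,0,0,0,0,1],[0.095,0,0,0,0,0,1],[0.1083,0,0,0,0,0,1],[0.12,0,0,0,0,0,1],[0.13,0,0,0,0,0,1],[0.1367,0,0,0,0,0,1],[0.1367,0,0,0,0,0,1]]
  ]
}}

```text
time_s: 31.85
ee_pos: [0.4545, 0.2237, 0.0818]
eef_rot: [3.137, 0.022, -0.099]
force: [-69.1, 4.1, 42.5]
grip_width: 0.0004
grip_force: 35.3
```

```bash
cat > lv.py <<'E'
from h import *
o=log()
for n in ('wrist','scene','top'):
    p,d,i=snap(n);P=cloud(i,d);cv2.imwrite(f'pics/l_{n}.png',p)
    m=(p.max(2)<75)&(P[...,2]>.075)&(P[...,2]<.12)&(abs(P[...,0]-.47)<.06)&(abs(P[...,1]-.225)<.03)
    b=P[m]; print(n,len(b),np.percentile(b,[3,50,97],axis=0).round(3).tolist() if len(b) else '')
E
python3 lv.py
```

```text
{'time_s': 31.85, 'qpos': [0.3818, 0.3586, 1.7547, 0.0069, 1.0501, 2.0482], 'ee_pos': [0.4545, 0.2237, 0.0818], 'eef_rot': [3.1369, 0.0221, -0.0992], 'force': [-69.0771, 4.1148, 42.5428], 'grip_width': 0.0004, 'grip_force': 35.3083}
wrist 3250 [[0.462, 0.211, 0.093], [0.472, 0.224, 0.104], [0.487, 0.237, 0.118]]
scene 44 [[0.474, 0.216, 0.092], [0.484, 0.222, 0.102], [0.49, 0.232, 0.107]]
top 0
```

View pics/l_wrist.png

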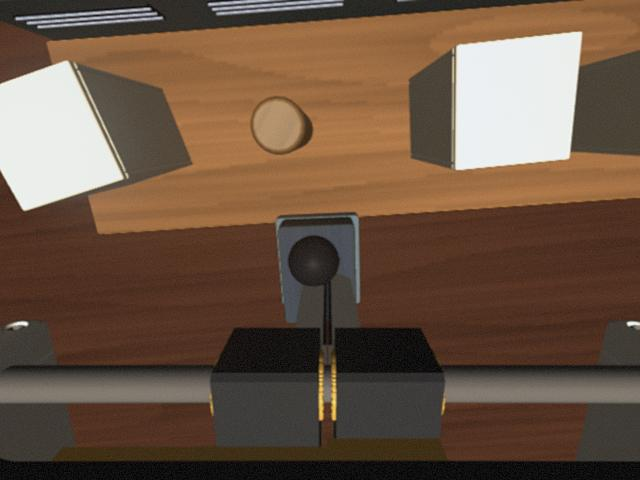

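The lever is hard against its stop (force −69 N), with the ball at (314,260), well forward on the box. Backing off.

Scaled: -125 mm is -0.2083, -85 mm is -0.1417.

Call:
{"api": "arm_command", "payload": {
  "plan": [
    [[-0.02,0,0,0,0,0,1],[-0.0667,0,0,0,0,0,1],[-0.125,0,0,0,0,0,1],[-0.1333,0,-0.0667,0,0,0,1],[-0.1333,0,-0.1417,0,0,0,1],[-0.1333,0,-0.2083,0,0,0,1],[-0.1333,0,-0.2083,0,0,0,1],[-0.1333,0,-0.2083,0,0,0,1]]
  ]
}}

```text
time_s: 32.8
ee_pos: [0.3837, 0.2311, 0.2077]
eef_rot: [3.142, 0.0, -0.1]
force: [-0.3, -1.1, 0.5]
grip_width: 0.0004
grip_force: 0.0
```

```bash
python3 lv.py
python3 - <<'E'
from h import *
p,d,i=snap('top');P=cloud(i,d)
for c in ([.536,.036,.1],[.539,.1355,.1],[.5445,.335,.1]):
    b=P[(np.linalg.norm(P-c,axis=2)<.045)&(abs(P[...,2]-.104)<.006)]; print('  pot',len(b),np.median(b,axis=0).round(3) if len(b) else '')
E
```

```text
{'time_s': 32.8, 'qpos': [0.4604, 0.0682, 1.7899, -0.0, 1.2836, 2.1317], 'ee_pos': [0.3837, 0.2311, 0.2077], 'eef_rot': [3.1415, 0.0001, -0.1005], 'force': [-0.2638, -1.0563, 0.5098], 'grip_width': 0.0004, 'grip_force': 0.0}
wrist 834 [[0.463, 0.217, 0.086], [0.474, 0.228, 0.103], [0.528, 0.238, 0.107]]
scene 45 [[0.474, 0.216, 0.092], [0.484, 0.222, 0.102], [0.488, 0.233, 0.109]]
top 21 [[0.465, 0.216, 0.093], [0.471, 0.22, 0.104], [0.481, 0.234, 0.107]]
  pot 346 [0.535 0.037 0.104]
  pot 343 [0.538 0.134 0.104]
  pot 335 [0.544 0.333 0.104]
```

View pics/l_wrist.png

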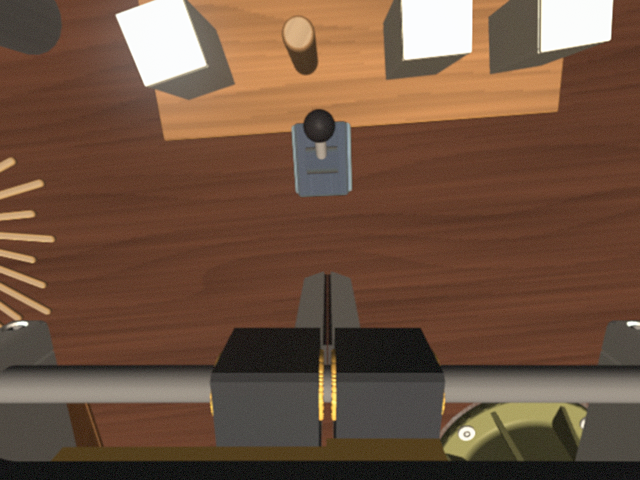

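Run:
```python
from h import *
from scipy.optimize import least_squares
def fit(n,p,P,c0):
    b=P[(p.max(2)<110)&(np.linalg.norm(P-c0,axis=2)<.03)&(P[...,2]>.085)]
    s=least_squares(lambda c:np.linalg.norm(b-c,axis=1)-.013,c0,loss='soft_l1',f_scale=.001).x; print(n,len(b),s.round(4))
for n in ('top','scene'):
    f=np.load(n+'0.npz'); fit(n+' start',f['p'],f['P'],np.array([.427,.229,.096]))
for n in ('wrist','top','scene'):
    p,d,i=snap(n); fit(n+' now',p,cloud(i,d),np.array([.478,.226,.095]))
```

```text
top start 67 [0.4241 0.2306 0.0984]
scene start 64 [0.4263 0.2315 0.0999]
wrist now 861 [0.4743 0.2272 0.0938]
top now 67 [0.4735 0.2284 0.0942]
scene now 68 [0.4761 0.2278 0.0957]
```

The sphere fits put the lever at about 1.0 rad. It swung 0.85 rad from a start near 0.15 and then hit its stop. Handing in.

```bash
python3 -c "
from station import ctrl
print(ctrl.hand_in())"
```

```text
the job is handed in; nothing more can be done
None
```

All three pots present hang upside down on pegs 0, 1 and 3. Only then was the blower lever pushed over, to about 1.0 rad by camera measurement; the job is handed in at about 33 s, with no verdict shown.

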